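# Fetch the check weight from behind the glassware

### The arm

A 6-joint arm with a two-finger parallel gripper is mounted at the origin on a cart in front of the work surface, level with it; the furniture and walls round the work are solid. World frame = base frame: x ahead of the robot, y to its left, z up, the work surface at z = 0. Lengths are in m, angles in rad, forces in N, time in s.
With the tool pointing down it reaches from about 0.25 to 0.725 m from the base axis. Payload 4 kg.
Tool frame: the origin (TCP) lies between the finger pads; the fingertips stand 11 mm ahead of it and the grasp point (between the pads) lies 8 mm behind it (bot.tip_extent is the distance from the TCP to the fingertips, in m); z points along the fingers, y is the line along which they close (so a half turn about z gives the same grasp; the last joint's range is limited). The gripper opens to 85 mm and grips with 20 to 120 N. Pads are 22 mm wide; open, the fingers measure 114 mm over their backs; the gripper's body (76 mm by 85 mm) begins 54 mm behind the grasp point. The pads swing forward as they close: fully open they stand 13 mm farther back than shut.
Start: joints at [1.253, 0.241, 0.005, 1.335, 0, 1.571], TCP at [0.156, 0.475, 0.242] pointing down, gripper open.
Joint ranges: [-2.72, 2.72], [-1.05, 1.87], [-1.09, 1.28], [-1.99, 2.15], [-1.42, 1.44], [-3.14, 3.14]. Speed limits (rad/s): [2.79, 2.79, 3.14, 3.14, 3.14, 3.14].

### API

Orientations are given as a unit quaternion [x, y, z, w].
In Python, from workcell import bot gives the robot as it stands. The module is installed in compiled form; this text tells all that it offers.
- The arm moves only by the tool drive_tool, never from a script. Its argument "rows" is a list of rows, each an object of numbers: "dx", "dy", "dz": the shift along the tool's x, y, z in units of 50 mm (1.0 is 50 mm); "wx", "wy", "wz": the turn, a rotation vector about the tool's x, y, z in units of 5 degrees (1.0 is 5 degrees); "hand": the finger opening in mm, from 0 to 85.4. A call has 1 to 20 rows; each row is the pose to reach, as a shift and turn from the pose commanded when the call began, along the tool's axes at that moment; what a row does not reach only later rows make up. A row lasts 1/10 s, in which the tool goes at most 50 mm and 8.59 degrees, less where a joint would pass 70% of its speed; a pose out of reach is approached as far as the arm can. A call with a gripper value outside its range is refused whole. The fingers move at their own pace and stop on an object; the grip force is fixed at half the most. Time passes only in rows, so rows that repeat a pose let the fingers close. It gives the time, the measured TCP pose, the force, the opening and the grip force at its end, in the units of the state.
- bot.get_obs(): the state, without advancing time (a new reading comes with each control period).
- bot.camera(name): name is "side" or "top"; returns the picture (400x640x3 uint8, red, green, blue); there is no depth.
- bot.get_calibration(name): a dict with "vfov" (degrees; the focal length in pixels is half the picture's height over the tangent of half this angle, whatever the lens; pixels are square), "cx", "cy" (the principal point, pixels), "origin" and "rotation" of the camera in the world. Camera axes: x right, y up, looking along -z (the intrinsics and any distortion apply to the point x, -y, -z); pixel columns grow to the right and rows downward; lengths in m; the calibration is good to about 2 mm. A picture is of the moment at which its call begins. get_calibration takes no time and is no camera call.
- bot.job_done(): hands the job in; it is judged then, once.
Trained networks look in the newest picture that a camera, given by its name, has taken for a name from the list of things; names that differ only in an ending like _2 or _b are one class to them, and where a whole thing is asked for, a point or a joint stands for the part that bears it (a point fixed in the world has none). Each returns a list of dicts, best first, with "score" (0 to 1); they miss things now and then, are a little off and sometimes report something else, mostly with a low value. They report only what shows in the picture. A call takes as long as a camera call.
- bot.look_for(camera, thing): "extent" ([centre column, centre row, width, height] in pixels, round what is visible of it).
- bot.outline_of(camera, thing): "region" (400x640 bool, what is visible of it) and "extent" ([centre column, centre row, width, height] in pixels, round what is visible of it).
The state is a dict: "clock": time; "joint_pos": joint angles; "joint_vel": joint speeds; "tau": joint torques, N m; "eef_pos": TCP position; "tool_rot": TCP orientation; "ft_force": force on the tool from outside, world axes, zero at the start; "ft_torque": the same for the moment, N m; "grip_width": finger opening in m; "grasp_force": force on a finger pad.
Only numpy, scipy, OpenCV 4.12 (cv2) and the standard library are available. Lean on these libraries where they do the work, as an engineer would, in place of code of your own. Each camera call takes 0.05 s, during which the arm holds its last target. There are 200 camera calls.

### The job

Fetch the brass weight from the back middle of the grey storage tray for a check of the small scale. First clear the three things that stand round it (the jar, the small beaker and the amber bottle) onto the empty metal side tray, so that all three stand there together; then stand the weight in the middle of the scale's round pan; then put each of the three back on the printed ring on which it stood at the start. Keep everything upright, set things down gently, and leave the other things on the bench alone.

Things in the scene. Friction and masses are not known exactly. Their poses are not given: they have to be found in the camera images.
- jar_center (a point): Small reagent jar with a mint screw cap (fixed on), round, body 47 mm in diameter, cap about 40 mm in diameter (from 64 mm up), 83 mm tall, 0.12 kg. In the storage tray it stands on one of the three large printed rings (which one differs from start to start). The point is on its axis, half-way up, 41.5 mm above its underside; z up along its axis.
- beaker_center (a point): Small clear glass beaker with a little spout, about 53 mm in diameter (59 mm across the spout and rim), 66 mm tall, 0.04 kg; grasp it round the outside. In the storage tray it stands on one of the three large printed rings (which one differs from start to start). The point is on its axis, half-way up, 33 mm above its underside; z up along its axis.
- flask_center (a point): Small closed round bottle of amber glass with a black cap (fixed on): body 46 mm in diameter from the bottom up to about 45 mm, then a shoulder and a narrow neck, 82 mm tall, 0.12 kg; grasp the body. In the storage tray it stands on one of the three large printed rings (which one differs from start to start). The point is on its axis, half-way up, 41 mm above its underside; z up along its axis.
- weight_center (a point): Brass weight with a knob on top, body 25 mm in diameter up to about 30 mm, 41 mm tall, 0.1 kg; the largest brass weight, the only one in the storage tray. It stands on the small ring at the tray's back middle. The point is on its axis, half-way up, 20.5 mm above its underside.
- storage_tray: Grey plastic tray, fixed on the bench, 150 mm (its x, away from the robot) x 200 mm (its y), floor 6 mm thick, rim 12 mm high over the bench. Origin: centre of its underside, on the bench. Printed rings on its floor, in its own x, y (mm): large rings (68 mm in diameter) at (-35, 0), (30, 58), (30, -58); small ring (36 mm) with the weight at (30, 0).
- side_tray: Empty low metal tray, fixed on the bench, 150 mm (its x) x 160 mm (its y), floor 5 mm thick, rim 10 mm high over the bench and 5 mm thick; to the left or to the right of the storage tray. Origin: centre of its underside, on the bench. The three things find room on it standing for instance at its own x, y (mm): (-35, 43), (-35, -43), (38, 0).
- scale_pan (a point): Centre of the top face of the round steel pan (100 mm in diameter) of a small white bench scale, 36 mm above the bench; the scale is fixed and rigid, 150 x 140 mm; it stands on the other side of the storage tray from the side tray. z up.

How it is judged:
By the outcome, as a careful person would: the job done as asked, in the order asked, and still so for the second after the job is handed in, with the robot touching nothing.
It also fails if it takes over 144 s, if anything falls off the work surface, if the arm or the gripper's body presses on something with over 40 N, if the wrist force passes 120 N, or if a joint passes its speed limit or range.

## Working session

There is one attempt and no reset: what is moved stays moved. The work goes in short steps, Python scripts to look and compute and a tool call to move; the robot and the scene stay as the last step left them, time stands still between calls to the robot, and variables do not carry over. Pictures are saved under pics/ and viewed, at most 14 in all, crops included, and the job is handed in when it is done.

Besides the shell and the picture viewer there is one more tool, called after "Call:" by a JSON object that holds its "name" and its "arguments". drive_tool: Moves the arm, as the interface text tells. Its arguments: {"type":"object","properties":{"rows":{"type":"array","items":{"type":"object","properties":{"dx":{"type":"number"},"dy":{"type":"number"},"dz":{"type":"number"},"wx":{"type":"number"},"wy":{"type":"number"},"wz":{"type":"number"},"hand":{"type":"number"}}}}},"required":["rows"]}

```bash
mkdir -p pics; python3 - <<'E'
from workcell import bot
import cv2,numpy as np
o=bot.get_obs();print(o['clock'],o['eef_pos'],o['tool_rot'],bot.tip_extent)
for c in('top','side'):
    im=bot.camera(c);cv2.imwrite(f'pics/{c}0.png',im[:,:,::-1]);print(c,bot.get_calibration(c))
    for t in('jar_center','beaker_center','flask_center','weight_center','storage_tray','side_tray','scale_pan'):
        print(t,[(np.round(d['extent'],1).tolist(),round(d['score'],2)) for d in bot.look_for(c,t)[:2]])
E
```

```text
0.0 [0.15604012 0.47438342 0.24141711] [ 1.58221535e-01  9.87403072e-01 -1.04154685e-03 -1.87449503e-04] 0.011
top {'vfov': 53.64944547873493, 'cx': 313.7410709116055, 'cy': 203.5366324512491, 'origin': array([0.39010899, 0.06557618, 1.00494881]), 'rotation': array([ 0.07746199, -0.06586773, -0.62678467,  0.77252965])}
jar_center [([299.9, 193.6, 20.1, 29.8], 0.79)]
beaker_center [([314.5, 223.1, 24.7, 25.5], 0.92)]
flask_center [([342.8, 208.6, 21.8, 22.1], 0.82)]
weight_center []
storage_tray [([318.8, 213.9, 89.9, 76.2], 0.69)]
side_tray [([424.7, 210.4, 67.0, 63.1], 0.56)]
scale_pan [([218.9, 212.0, 66.5, 68.0], 0.97)]
side {'vfov': 50.27861882134629, 'cx': 315.1822990744733, 'cy': 204.197207272979, 'origin': array([0.16517192, 0.77078467, 0.49662546]), 'rotation': array([-0.14387529,  0.49455543,  0.82839019, -0.22019202])}
jar_center [([290.4, 221.8, 25.8, 43.7], 0.57)]
beaker_center [([332.8, 222.1, 26.9, 36.2], 0.7), ([324.2, 202.8, 18.4, 31.9], 0.24)]
flask_center [([324.9, 201.7, 20.0, 33.5], 0.97)]
weight_center [([307.1, 223.1, 12.9, 23.2], 0.59)]
storage_tray [([319.2, 237.8, 108.7, 56.9], 0.84)]
side_tray [([346.8, 183.8, 73.5, 35.1], 0.87)]
scale_pan [([270.2, 306.2, 116.6, 87.9], 0.82)]
```

```bash
python3 - <<'E'
import cv2
for c,(x0,x1,y0,y1) in dict(top=(150,500,120,300),side=(170,430,130,370)).items():
    im=cv2.imread(f'pics/{c}0.png');k=790/(x1-x0);k=min(k,590/(y1-y0))
    cv2.imwrite(f'pics/{c}0c.png',cv2.resize(im[y0:y1,x0:x1],None,fx=k,fy=k,interpolation=cv2.INTER_CUBIC));print(k)
E
```

```text
2.257142857142857
2.4583333333333335
```

View pics/top0.png

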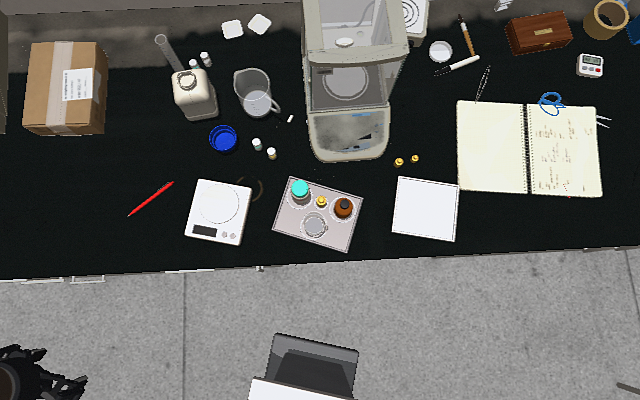

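View pics/top0c.png

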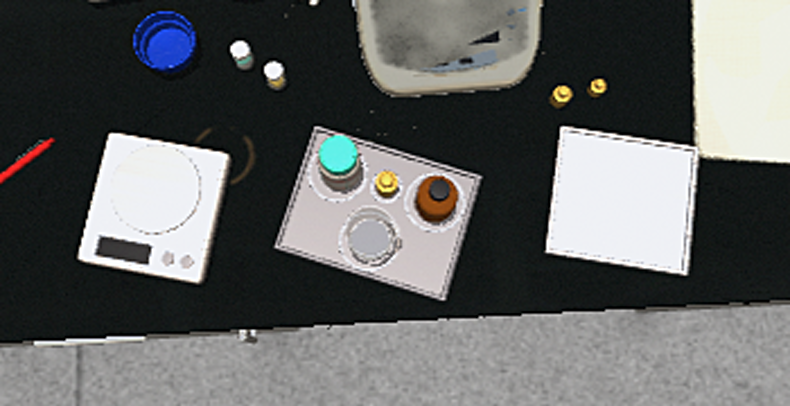

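View pics/side0.png

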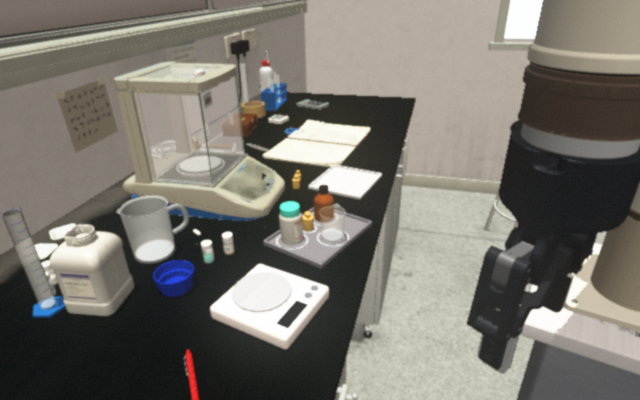

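Top view: the scale is on the left (pan ≈ 220,208). The storage tray (≈318,214) holds the jar back-left (300,190), the weight in the middle (321,202), the bottle back-right (343,208) and the beaker in front (315,225). The side tray is on the right (≈425,209). Next I'll fit silhouettes in both cameras.

```bash
cat > h.py <<'E'
from workcell import bot
import cv2,numpy as np
from scipy.optimize import minimize
from scipy.spatial.transform import Rotation as R
CAL={c:bot.get_calibration(c) for c in('top','side')}
def proj(c,P):
    k=CAL[c];f=200/np.tan(np.radians(k['vfov']/2))
    q=(np.asarray(P,float)-k['origin'])@R.from_quat(k['rotation']).as_matrix()
    return np.c_[k['cx']+f*q[:,0]/-q[:,2],k['cy']-f*q[:,1]/-q[:,2]]
def ray(c,u,v,z):
    k=CAL[c];f=200/np.tan(np.radians(k['vfov']/2))
    d=R.from_quat(k['rotation']).as_matrix()@[(u-k['cx'])/f,-(v-k['cy'])/f,-1]
    return k['origin']+d*(z-k['origin'][2])/d[2]
a=np.linspace(0,2*np.pi,40)
def cyl(*rz): return np.vstack([np.c_[r*np.cos(a),r*np.sin(a),0*a+z] for r,z in rz])
def box(x,y,h): return np.array([[i*x/2,j*y/2,z] for i in(-1,1) for j in(-1,1) for z in(0,h)])
F=.006 # storage floor
M=dict(jar_center=cyl((.0235,0),(.0235,.064),(.02,.083)),beaker_center=cyl((.0265,0),(.0275,.066)),
 flask_center=cyl((.023,0),(.023,.045),(.0095,.062),(.0095,.082)),weight_center=cyl((.0125,0),(.0125,.03),(.006,.041)),
 storage_tray=box(.15,.2,.012),side_tray=box(.15,.16,.010),scale_pan=cyl((.05,0)))
hull=lambda p:cv2.convexHull(p.astype(np.float32))
def mask(c,t):
    r=bot.outline_of(c,t)
    if not r:return None,0
    m=r[0]['region'].astype(np.uint8);n,l,s,_=cv2.connectedComponentsWithStats(m)
    if n<2:return None,0
    m=l==1+np.argmax(s[1:,4]);v,u=np.nonzero(m);return hull(np.c_[u,v]),r[0]['score']
def fit(t,hs,p0,z):
    def pts(p):
        y=p[2]*10 if len(p)>2 else 0
        return M[t]@R.from_euler('z',y).as_matrix().T+[p[0],p[1],z]
    def cost(p):
        e=0
        for c,h in hs.items():
            m=hull(proj(c,pts(p)));i,_=cv2.intersectConvexConvex(m,h)
            e+=(cv2.contourArea(m)+cv2.contourArea(h)-2*i)/cv2.contourArea(h)
        return e
    n=len(p0);s=np.vstack([p0]+[np.array(p0)+.01*np.eye(n)[i] for i in range(n)])
    r=minimize(cost,p0,method='Nelder-Mead',options=dict(initial_simplex=s,xatol=1e-5,fatol=1e-6));return r.x,r.fun
def locate(t,z,yaw=None,uv=None):
    hs={};sc={}
    for c in('top','side'):
        h,s=mask(c,t)
        if h is not None:hs[c]=h;sc[c]=round(s,2)
    out={}
    for k,sub in [(c,{c:hs[c]}) for c in hs]+([('both',hs)] if len(hs)==2 else []):
        c=list(sub)[0];u=sub[c].reshape(-1,2).mean(0);p0=list(ray(c,*u,z+.02)[:2])
        p,e=min((fit(t,sub,p0+([] if yaw is None else [y/10]),z) for y in ([0] if yaw is None else [yaw])),key=lambda q:q[1])
        if yaw is not None:p[2]*=10
        out[k]=p;print(t,k,np.round(p,4),round(e,3),sc)
    return out
E
python3 - <<'E'
from h import *
for c in('top','side'):bot.camera(c)
st=ray('top',150+315/2.257,120+127/2.257,.012),ray('top',150+481/2.257,120+178/2.257,.012)
d=(st[0]-st[1]);yw=np.arctan2(-d[0],d[1]);print(st,yw)
S=locate('storage_tray',0,yw);
d=ray('top',150+562/2.257,120+127/2.257,.01)-ray('top',150+697/2.257,120+148/2.257,.01)
locate('side_tray',0,np.arctan2(-d[0],d[1]));locate('scale_pan',.036)
for t in('jar','beaker','flask','weight'):locate(t+'_center',F)
for k,p in S.items():
    print(k,[np.round(p[:2]+R.from_euler('z',p[2]).as_matrix()[:2,:2]@q,4) for q in np.array([[-35,0],[30,58],[30,-58],[30,0]])/1e3])
E
```

```text
(array([0.64960726, 0.17958633, 0.012     ]), array([ 0.62997521, -0.01849403,  0.012     ])) -0.09878891251014477
storage_tray top [ 0.5683  0.0898 -0.0896] 0.016 {'top': 0.76, 'side': 0.76}
storage_tray side [ 0.5682  0.0878 -0.0967] 0.197 {'top': 0.76, 'side': 0.76}
storage_tray both [ 0.5682  0.0897 -0.0921] 0.219 {'top': 0.76, 'side': 0.76}
side_tray top [ 0.641  -0.1798  0.0465] 0.015 {'top': 0.91, 'side': 0.71}
side_tray side [ 0.6412 -0.183   0.0634] 0.122 {'top': 0.91, 'side': 0.71}
side_tray both [ 0.6408 -0.1798  0.048 ] 0.146 {'top': 0.91, 'side': 0.71}
scale_pan top [0.4947 0.3094] 0.618 {'top': 0.96, 'side': 0.6}
scale_pan side [0.4781 0.3754] 0.613 {'top': 0.96, 'side': 0.6}
scale_pan both [0.4938 0.3515] 1.274 {'top': 0.96, 'side': 0.6}
jar_center top [0.607  0.1425] 0.052 {'top': 0.76, 'side': 0.77}
jar_center side [0.6054 0.141 ] 0.069 {'top': 0.76, 'side': 0.77}
jar_center both [0.6059 0.1416] 0.151 {'top': 0.76, 'side': 0.77}
beaker_center top [0.5359 0.0895] 0.134 {'top': 0.74, 'side': 0.57}
beaker_center side [0.5357 0.0897] 0.134 {'top': 0.74, 'side': 0.57}
beaker_center both [0.5358 0.0896] 0.268 {'top': 0.74, 'side': 0.57}
flask_center top [0.5913 0.0302] 0.173 {'top': 0.81, 'side': 0.71}
flask_center side [0.5933 0.023 ] 0.33 {'top': 0.81, 'side': 0.71}
flask_center both [0.5909 0.0274] 0.542 {'top': 0.81, 'side': 0.71}
weight_center top [0.5972 0.087 ] 0.391 {'top': 0.63, 'side': 0.64}
weight_center side [0.599  0.0859] 0.178 {'top': 0.63, 'side': 0.64}
weight_center both [0.5976 0.0859] 0.57 {'top': 0.63, 'side': 0.64}
top [array([0.5335, 0.0929]), array([0.6034, 0.1449]), array([0.593 , 0.0294]), array([0.5982, 0.0871])]
side [array([0.5334, 0.0912]), array([0.6037, 0.1427]), array([0.5925, 0.0272]), array([0.5981, 0.0849])]
both [array([0.5334, 0.0929]), array([0.6034, 0.1447]), array([0.5927, 0.0292]), array([0.5981, 0.087 ])]
```

Both cameras agree to about 2–3 mm on the trays and the things. The network boxed the whole scale instead of the pan, so I'll measure the pan circle directly, along with the front edge of the balance.

```bash
cat >> h.py <<'E'
def goto(x,y,z,th=None):
    """units to go from the present pose; th = world angle (deg) of the tool's y"""
    o=bot.get_obs();r=R.from_quat(o['tool_rot']);m=r.as_matrix()
    if th is None: w=[0,0,0]
    else:
        c,s=np.cos(np.radians(th)),np.sin(np.radians(th))
        w=(r.inv()*R.from_matrix(np.array([[s,c,0],[-c,s,0],[0,0,-1]]).T@np.eye(3) if 0 else np.c_[[s,-c,0],[c,s,0],[0,0,-1]])).as_rotvec(True)/5
    print('at',round(o['clock'],1),np.round(o['eef_pos'],4),'go',np.round((np.array([x,y,z])-o['eef_pos'])@m/.05,3),'w',np.round(w,2))
E
python3 - <<'E'
from h import *
im=cv2.imread('pics/top0.png');g=cv2.GaussianBlur(cv2.resize(im[170:250,175:260],None,fx=8,fy=8,interpolation=cv2.INTER_CUBIC),(0,0),4)[:,:,1]
c=cv2.HoughCircles(g,cv2.HOUGH_GRADIENT,1.5,50,param1=30,param2=15,minRadius=140,maxRadius=200)
if c is not None:
    for q in c[0][:3]:
        u,v=175+q[0]/8-.44,170+q[1]/8-.44;print(u,v,q[2]/8,ray('top',u,v,.036))
print('crop',ray('top',218.7,203.7,.036))
# scale fit as box (body top below the pan) from hand corners
print([ray('top',150+x/2.257,120+y/2.257,.03)[:2].round(4) for x,y in((108,133),(230,155),(203,283),(79,259))])
print('side',ray('side',262,293,.036))
print('balance front',ray('top',345,162,0))
goto(.536,.0895,.20,25)
E
```

```text
215.71625 199.84125 23.03125 [0.54543206 0.34435329 0.036     ]
215.52875 206.21625 24.8875 [0.52957778 0.34066727 0.036     ]
212.90375 215.96625 24.0625 [0.50433613 0.34074997 0.036     ]
crop [0.53741945 0.33455641 0.036     ]
[array([0.5898, 0.4044]), array([0.5934, 0.2638]), array([0.4477, 0.2586]), array([0.4452, 0.3978])]
side [0.53132878 0.34151084 0.036     ]
balance front [0.72143864 0.04565168 0.        ]Traceback (most recent call last):
  File "<stdin>", line 12, in <module>
  File "h.py", line 58, in goto
    w=(r.inv()*R.from_matrix(np.array([[s,c,0],[-c,s,0],[0,0,-1]]).T@np.eye(3) if 0 else np.c_[[s,-c,0],[c,s,0],[0,0,-1]])).as_rotvec(True)/5
               ~~~~~~~~~~~~~^^^^^^^^^^^^^^^^^^^^^^^^^^^^^^^^^^^^^^^^^^^^^^^^^^^^^^^^^^^^^^^^^^^^^^^^^^^^^^^^^^^^^^^^^^^^^^
  File "scipy/spatial/transform/_rotation.pyx", line 1143, in scipy.spatial.transform._rotation.Rotation.from_matrix
ValueError: Non-positive determinant (left-handed or null coordinate frame) in rotation matrix 0: [[ 0.42261826  0.90630779  0.        ]
 [-0.90630779  0.42261826  0.        ]
 [ 0.          0.         -1.        ]].
```

```bash
python3 - <<'E'
s=open('h.py').read();i=s.index("        w=(r.inv()*R");j=s.index("\n",i)
s=s[:i]+"        w=(r.inv()*R.from_matrix(np.c_[[-s,c,0],[c,s,0],[0,0,-1]])).as_rotvec(True)/5"+s[j:]
open('h.py','w').write(s)
E
python3 - <<'E'
from h import *
goto(.536,.0895,.20,25)
im=cv2.imread('pics/top0.png')[165:255,170:270]
g=cv2.resize(im,None,fx=6,fy=6,interpolation=cv2.INTER_CUBIC)
g=cv2.createCLAHE(4,(4,4)).apply(g[:,:,1])
g=cv2.cvtColor(g,cv2.COLOR_GRAY2BGR)
for (x,y),col in (((.537,.3346),(0,0,255)),((.5305,.3405),(0,255,0))):
    p=(proj('top',cyl((.05,0))+[x,y,.036])-[170,165]+.5)*6-.5
    cv2.polylines(g,[p.astype(int)],True,col,1)
cv2.imwrite('pics/pan.png',g)
E
```

```text
at 1.6 [0.1563 0.475  0.2423] go [-9.624 -4.949  0.846] w [-0.    0.    9.36]
```

View pics/pan.png

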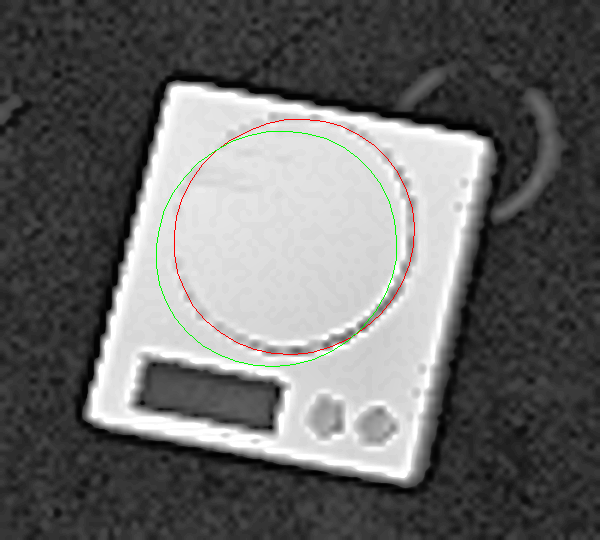

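The red circle, centred at (0.537, 0.335), matches the pan rim, which appears at crop ≈ (295,235). Moving above the beaker.

Call:
{"name": "drive_tool", "arguments": {"rows": [{"dx": -3, "dy": -1.5, "dz": 0.2, "wz": 3, "hand": 75}, {"dx": -9.62, "dy": -4.95, "dz": 0.85, "wz": 9.36, "hand": 75}, {"dx": -9.62, "dy": -4.95, "dz": 0.85, "wz": 9.36, "hand": 75}, {"dx": -9.62, "dy": -4.95, "dz": 0.85, "wz": 9.36, "hand": 75}, {"dx": -9.62, "dy": -4.95, "dz": 0.85, "wz": 9.36, "hand": 75}, {"dx": -9.62, "dy": -4.95, "dz": 0.85, "wz": 9.36, "hand": 75}, {"dx": -9.62, "dy": -4.95, "dz": 0.85, "wz": 9.36, "hand": 75}, {"dx": -9.62, "dy": -4.95, "dz": 0.85, "wz": 9.36, "hand": 75}, {"dx": -9.62, "dy": -4.95, "dz": 0.85, "wz": 9.36, "hand": 75}, {"dx": -9.62, "dy": -4.95, "dz": 0.85, "wz": 9.36, "hand": 75}, {"dx": -9.62, "dy": -4.95, "dz": 0.85, "wz": 9.36, "hand": 75}, {"dx": -9.62, "dy": -4.95, "dz": 0.85, "wz": 9.36, "hand": 75}, {"dx": -9.62, "dy": -4.95, "dz": 0.85, "wz": 9.36, "hand": 75}, {"dx": -9.62, "dy": -4.95, "dz": 0.85, "wz": 9.36, "hand": 75}, {"dx": -9.62, "dy": -4.95, "dz": 0.85, "wz": 9.36, "hand": 75}, {"dx": -9.62, "dy": -4.95, "dz": 0.85, "wz": 9.36, "hand": 75}, {"dx": -9.62, "dy": -4.95, "dz": 0.85, "wz": 9.36, "hand": 75}, {"dx": -9.62, "dy": -4.95, "dz": 0.85, "wz": 9.36, "hand": 75}]}}

```text
invalid input at $.rows[0]: expected keys dx, dy, dz, wx, wy, wz, hand
```

```bash
python3 - <<'E'
from h import *
goto(.5355,.0895,.031,25);print(bot.get_obs()['joint_pos'].round(2),bot.get_obs()['grip_width'])
E
```

```text
at 1.6 [0.1563 0.475  0.2423] go [-9.614 -4.952  4.226] w [-0.    0.    9.36]
[ 1.25  0.24  0.    1.34 -0.    1.57] 0.08544652190777417
```

Call:
{"name": "drive_tool", "arguments": {"rows": [{"dx": -3, "dy": -1.5, "dz": 0.2, "wx": 0, "wy": 0, "wz": 3, "hand": 75}, {"dx": -9.62, "dy": -4.95, "dz": 0.85, "wx": 0, "wy": 0, "wz": 9.36, "hand": 75}, {"dx": -9.62, "dy": -4.95, "dz": 0.85, "wx": 0, "wy": 0, "wz": 9.36, "hand": 75}, {"dx": -9.62, "dy": -4.95, "dz": 0.85, "wx": 0, "wy": 0, "wz": 9.36, "hand": 75}, {"dx": -9.62, "dy": -4.95, "dz": 0.85, "wx": 0, "wy": 0, "wz": 9.36, "hand": 75}, {"dx": -9.62, "dy": -4.95, "dz": 0.85, "wx": 0, "wy": 0, "wz": 9.36, "hand": 75}, {"dx": -9.62, "dy": -4.95, "dz": 0.85, "wx": 0, "wy": 0, "wz": 9.36, "hand": 75}, {"dx": -9.62, "dy": -4.95, "dz": 0.85, "wx": 0, "wy": 0, "wz": 9.36, "hand": 75}, {"dx": -9.62, "dy": -4.95, "dz": 0.85, "wx": 0, "wy": 0, "wz": 9.36, "hand": 75}, {"dx": -9.62, "dy": -4.95, "dz": 0.85, "wx": 0, "wy": 0, "wz": 9.36, "hand": 75}, {"dx": -9.62, "dy": -4.95, "dz": 0.85, "wx": 0, "wy": 0, "wz": 9.36, "hand": 75}, {"dx": -9.62, "dy": -4.95, "dz": 0.85, "wx": 0, "wy": 0, "wz": 9.36, "hand": 75}, {"dx": -9.62, "dy": -4.95, "dz": 0.85, "wx": 0, "wy": 0, "wz": 9.36, "hand": 75}, {"dx": -9.62, "dy": -4.95, "dz": 0.85, "wx": 0, "wy": 0, "wz": 9.36, "hand": 75}, {"dx": -9.62, "dy": -4.95, "dz": 0.85, "wx": 0, "wy": 0, "wz": 9.36, "hand": 75}, {"dx": -9.62, "dy": -4.95, "dz": 0.85, "wx": 0, "wy": 0, "wz": 9.36, "hand": 75}, {"dx": -9.62, "dy": -4.95, "dz": 0.85, "wx": 0, "wy": 0, "wz": 9.36, "hand": 75}, {"dx": -9.62, "dy": -4.95, "dz": 0.85, "wx": 0, "wy": 0, "wz": 9.36, "hand": 75}]}}

```text
clock: 3.4
eef_pos: [0.5356, 0.0901, 0.2001]
tool_rot: [0.537, 0.844, 0.0, 0.0]
ft_force: [0.7, -0.7, 0.1]
grip_width: 0.0752
grasp_force: 0.0
```

```bash
python3 - <<'E'
from h import *
goto(.5355,.0895,.031,25);print(bot.get_obs()['joint_pos'].round(2),bot.get_obs()['grip_width'])
E
```

```text
at 3.4 [0.5356 0.0901 0.2001] go [-0.01  -0.008  3.381] w [0.   0.   0.01]
[ 0.17  0.35  0.04  1.26 -0.    1.3 ] 0.07523141629879444
```

Call:
{"name": "drive_tool", "arguments": {"rows": [{"dx": 0, "dy": 0, "dz": 0.7, "wx": 0, "wy": 0, "wz": 0, "hand": 75}, {"dx": 0, "dy": 0, "dz": 1.5, "wx": 0, "wy": 0, "wz": 0, "hand": 75}, {"dx": 0, "dy": 0, "dz": 2.1, "wx": 0, "wy": 0, "wz": 0, "hand": 75}, {"dx": 0, "dy": 0, "dz": 2.7, "wx": 0, "wy": 0, "wz": 0, "hand": 75}, {"dx": 0, "dy": 0, "dz": 3.15, "wx": 0, "wy": 0, "wz": 0, "hand": 75}, {"dx": 0, "dy": 0, "dz": 3.38, "wx": 0, "wy": 0, "wz": 0, "hand": 75}, {"dx": 0, "dy": 0, "dz": 3.38, "wx": 0, "wy": 0, "wz": 0, "hand": 65}, {"dx": 0, "dy": 0, "dz": 3.38, "wx": 0, "wy": 0, "wz": 0, "hand": 58}, {"dx": 0, "dy": 0, "dz": 3.38, "wx": 0, "wy": 0, "wz": 0, "hand": 54}, {"dx": 0, "dy": 0, "dz": 3.38, "wx": 0, "wy": 0, "wz": 0, "hand": 50}, {"dx": 0, "dy": 0, "dz": 3.38, "wx": 0, "wy": 0, "wz": 0, "hand": 46}, {"dx": 0, "dy": 0, "dz": 3.38, "wx": 0, "wy": 0, "wz": 0, "hand": 46}, {"dx": 0, "dy": 0, "dz": 3.38, "wx": 0, "wy": 0, "wz": 0, "hand": 46}]}}

```text
clock: 4.7
eef_pos: [0.5373, 0.0899, 0.0327]
tool_rot: [0.537, 0.843, 0.001, 0.001]
ft_force: [-0.2, 0.4, 6.1]
grip_width: 0.0497
grasp_force: 61.2
```

```bash
python3 - <<'E'
from h import *
y=.048;T=np.array([.6409,-.1805])
for q in((38,0),(-35,43),(-35,-43)):
    print(q,(T+R.from_euler('z',y).as_matrix()[:2,:2]@np.array(q)/1e3).round(4))
p=(T+R.from_euler('z',y).as_matrix()[:2,:2]@[.035,0])
goto(*p,.12,25)
E
```

```text
(38, 0) [ 0.6789 -0.1787]
(-35, 43) [ 0.6039 -0.1392]
(-35, -43) [ 0.608  -0.2251]
at 4.7 [0.5373 0.0899 0.0327] go [-6.044  0.247 -1.74 ] w [ 0.04  0.01 -0.  ]
```

Call:
{"name": "drive_tool", "arguments": {"rows": [{"dx": 0, "dy": 0, "dz": -0.15, "wx": 0, "wy": 0, "wz": 0, "hand": 46}, {"dx": 0, "dy": 0, "dz": -0.5, "wx": 0, "wy": 0, "wz": 0, "hand": 46}, {"dx": 0, "dy": 0, "dz": -1.1, "wx": 0, "wy": 0, "wz": 0, "hand": 46}, {"dx": 0, "dy": 0, "dz": -1.8, "wx": 0, "wy": 0, "wz": 0, "hand": 46}, {"dx": 0, "dy": 0, "dz": -2.4, "wx": 0, "wy": 0, "wz": 0, "hand": 46}, {"dx": 0, "dy": 0, "dz": -2.8, "wx": 0, "wy": 0, "wz": 0, "hand": 46}, {"dx": -0.3, "dy": 0, "dz": -2.8, "wx": 0, "wy": 0, "wz": 0, "hand": 46}, {"dx": -0.9, "dy": 0.05, "dz": -2.8, "wx": 0, "wy": 0, "wz": 0, "hand": 46}, {"dx": -1.6, "dy": 0.1, "dz": -2.8, "wx": 0, "wy": 0, "wz": 0, "hand": 46}, {"dx": -2.4, "dy": 0.1, "dz": -2.8, "wx": 0, "wy": 0, "wz": 0, "hand": 46}, {"dx": -3.2, "dy": 0.15, "dz": -2.8, "wx": 0, "wy": 0, "wz": 0, "hand": 46}, {"dx": -4, "dy": 0.2, "dz": -2.8, "wx": 0, "wy": 0, "wz": 0, "hand": 46}, {"dx": -4.8, "dy": 0.2, "dz": -2.8, "wx": 0, "wy": 0, "wz": 0, "hand": 46}, {"dx": -5.4, "dy": 0.25, "dz": -2.6, "wx": 0, "wy": 0, "wz": 0, "hand": 46}, {"dx": -5.8, "dy": 0.25, "dz": -2.3, "wx": 0, "wy": 0, "wz": 0, "hand": 46}, {"dx": -6.05, "dy": 0.25, "dz": -1.8, "wx": 0, "wy": 0, "wz": 0, "hand": 46}, {"dx": -6.05, "dy": 0.25, "dz": -1.4, "wx": 0, "wy": 0, "wz": 0, "hand": 46}, {"dx": -6.05, "dy": 0.25, "dz": -1.2, "wx": 0, "wy": 0, "wz": 0, "hand": 46}, {"dx": -6.05, "dy": 0.25, "dz": -1.2, "wx": 0, "wy": 0, "wz": 0, "hand": 46}]}}

```text
clock: 6.6
eef_pos: [0.6728, -0.1794, 0.0875]
tool_rot: [0.538, 0.843, -0.001, -0.003]
ft_force: [0.2, 1.0, -1.1]
grip_width: 0.0502
grasp_force: 61.9
```

```bash
python3 - <<'E'
from h import *
goto(.676,-.179,.031,25)
im=bot.camera('side');cv2.imwrite('pics/s1.png',cv2.resize(im[120:320,200:440],None,fx=2.5,fy=2.5)[:,:,::-1])
E
```

```text
at 6.6 [ 0.6728 -0.1794  0.0875] go [-0.023  0.066  1.129] w [-0.05 -0.04 -0.01]
```

View pics/s1.png

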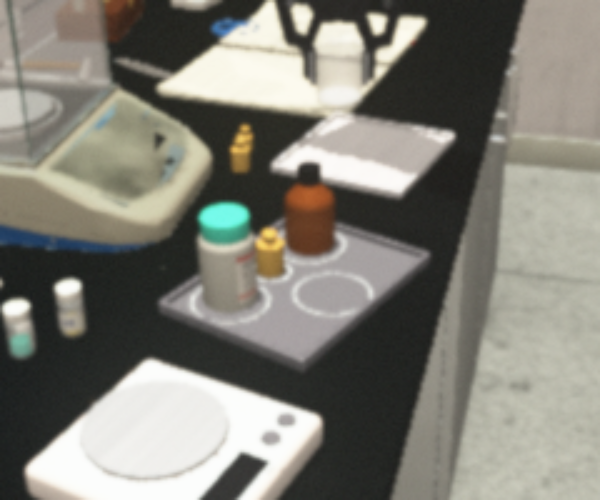

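The beaker is held upright above the side tray (crop ≈ 340,70), and its ring in the storage tray is now empty. Lowering it.

Call:
{"name": "drive_tool", "arguments": {"rows": [{"dx": 0, "dy": 0.05, "dz": 0.3, "wx": 0, "wy": 0, "wz": 0, "hand": 46}, {"dx": 0, "dy": 0.05, "dz": 0.6, "wx": 0, "wy": 0, "wz": 0, "hand": 46}, {"dx": 0, "dy": 0.05, "dz": 0.8, "wx": 0, "wy": 0, "wz": 0, "hand": 46}, {"dx": 0, "dy": 0.05, "dz": 0.95, "wx": 0, "wy": 0, "wz": 0, "hand": 46}, {"dx": 0, "dy": 0.05, "dz": 1.05, "wx": 0, "wy": 0, "wz": 0, "hand": 46}, {"dx": 0, "dy": 0.05, "dz": 1.1, "wx": 0, "wy": 0, "wz": 0, "hand": 46}, {"dx": 0, "dy": 0.05, "dz": 1.13, "wx": 0, "wy": 0, "wz": 0, "hand": 46}, {"dx": 0, "dy": 0.05, "dz": 1.13, "wx": 0, "wy": 0, "wz": 0, "hand": 46}, {"dx": 0, "dy": 0.05, "dz": 1.13, "wx": 0, "wy": 0, "wz": 0, "hand": 46}]}}

```text
clock: 7.55
eef_pos: [0.6775, -0.1784, 0.0348]
tool_rot: [0.537, 0.843, 0.0, 0.0]
ft_force: [0.4, -0.3, -0.2]
grip_width: 0.049
grasp_force: 61.9
```

Call:
{"name": "drive_tool", "arguments": {"rows": [{"dx": 0, "dy": 0, "dz": 0.02, "wx": 0, "wy": 0, "wz": 0, "hand": 46}, {"dx": 0, "dy": 0, "dz": 0.04, "wx": 0, "wy": 0, "wz": 0, "hand": 46}, {"dx": 0, "dy": 0, "dz": 0.06, "wx": 0, "wy": 0, "wz": 0, "hand": 46}, {"dx": 0, "dy": 0, "dz": 0.06, "wx": 0, "wy": 0, "wz": 0, "hand": 46}]}}

```text
clock: 7.95
eef_pos: [0.6773, -0.1783, 0.0318]
tool_rot: [0.537, 0.843, 0.0, 0.0]
ft_force: [-1.0, 0.3, 2.8]
grip_width: 0.0497
grasp_force: 62.1
```

Call:
{"name": "drive_tool", "arguments": {"rows": [{"dx": 0, "dy": 0, "dz": 0, "wx": 0, "wy": 0, "wz": 0, "hand": 52}, {"dx": 0, "dy": 0, "dz": 0, "wx": 0, "wy": 0, "wz": 0, "hand": 57}, {"dx": 0, "dy": 0, "dz": 0, "wx": 0, "wy": 0, "wz": 0, "hand": 65}, {"dx": 0, "dy": 0, "dz": 0, "wx": 0, "wy": 0, "wz": 0, "hand": 75}, {"dx": 0, "dy": 0, "dz": 0, "wx": 0, "wy": 0, "wz": 0, "hand": 75}, {"dx": 0, "dy": 0, "dz": -0.4, "wx": 0, "wy": 0, "wz": 0, "hand": 75}, {"dx": 0, "dy": 0, "dz": -1.1, "wx": 0, "wy": 0, "wz": 0, "hand": 75}, {"dx": 0, "dy": 0, "dz": -2, "wx": 0, "wy": 0, "wz": 0, "hand": 75}, {"dx": 0, "dy": 0, "dz": -2.8, "wx": 0, "wy": 0, "wz": 0, "hand": 75}, {"dx": 0, "dy": 0, "dz": -3, "wx": 0, "wy": 0, "wz": 0, "hand": 75}, {"dx": 0, "dy": 0, "dz": -3, "wx": 0, "wy": 0, "wz": 0, "hand": 75}]}}

```text
clock: 9.05
eef_pos: [0.6787, -0.1787, 0.1846]
tool_rot: [0.537, 0.843, 0.001, 0.003]
ft_force: [0.1, -0.0, -0.2]
grip_width: 0.0751
grasp_force: 0.0
```

```bash
python3 - <<'E'
from h import *
goto(.606,.142,.181,0)
goto(.606,.142,.038,0)
E
```

```text
at 9.1 [ 0.6787 -0.1787  0.1846] go [6.428 1.391 0.053] w [0.06 0.03 5.  ]
at 9.1 [ 0.6787 -0.1787  0.1846] go [6.44  1.378 2.912] w [0.06 0.03 5.  ]
```

Call:
{"name": "drive_tool", "arguments": {"rows": [{"dx": 0.7, "dy": 0.15, "dz": 0, "wx": 0, "wy": 0, "wz": 0.5, "hand": 75}, {"dx": 1.5, "dy": 0.3, "dz": 0, "wx": 0, "wy": 0, "wz": 1.5, "hand": 75}, {"dx": 2.3, "dy": 0.5, "dz": 0, "wx": 0, "wy": 0, "wz": 2.5, "hand": 75}, {"dx": 3.2, "dy": 0.7, "dz": 0, "wx": 0, "wy": 0, "wz": 3.5, "hand": 75}, {"dx": 4.1, "dy": 0.9, "dz": 0, "wx": 0, "wy": 0, "wz": 4.5, "hand": 75}, {"dx": 5, "dy": 1.1, "dz": 0, "wx": 0, "wy": 0, "wz": 5, "hand": 75}, {"dx": 5.8, "dy": 1.25, "dz": 0, "wx": 0, "wy": 0, "wz": 5, "hand": 75}, {"dx": 6.43, "dy": 1.39, "dz": 0, "wx": 0, "wy": 0, "wz": 5, "hand": 75}, {"dx": 6.43, "dy": 1.39, "dz": 0, "wx": 0, "wy": 0, "wz": 5, "hand": 75}, {"dx": 6.43, "dy": 1.39, "dz": 0, "wx": 0, "wy": 0, "wz": 5, "hand": 75}, {"dx": 6.43, "dy": 1.39, "dz": 0, "wx": 0, "wy": 0, "wz": 5, "hand": 75}]}}

```text
clock: 10.15
eef_pos: [0.6039, 0.1415, 0.1798]
tool_rot: [0.707, 0.707, -0.001, -0.0]
ft_force: [0.1, -1.1, 0.3]
grip_width: 0.0752
grasp_force: 0.0
```

```bash
python3 - <<'E'
from h import *
goto(.606,.142,.038,0)
bot.camera('top');bot.camera('side')
locate('beaker_center',.005);locate('jar_center',.006)
E
```

```text
at 10.2 [0.6039 0.1415 0.1798] go [0.014 0.049 2.836] w [-0.03  0.01 -0.01]
beaker_center top [ 0.6759 -0.1786] 0.114 {'top': 0.63, 'side': 0.8}
beaker_center side [ 0.6739 -0.1729] 0.123 {'top': 0.63, 'side': 0.8}
beaker_center both [ 0.6756 -0.1778] 0.262 {'top': 0.63, 'side': 0.8}
jar_center side [0.606  0.1411] 0.088 {'side': 0.65}
```

Vision agrees with where the beaker should now stand, about (0.677, -0.178). Next is the jar.

Call:
{"name": "drive_tool", "arguments": {"rows": [{"dx": 0, "dy": 0.03, "dz": 0.6, "wx": 0, "wy": 0, "wz": 0, "hand": 75}, {"dx": 0, "dy": 0.03, "dz": 1.2, "wx": 0, "wy": 0, "wz": 0, "hand": 75}, {"dx": 0, "dy": 0.03, "dz": 1.8, "wx": 0, "wy": 0, "wz": 0, "hand": 75}, {"dx": 0, "dy": 0.03, "dz": 2.3, "wx": 0, "wy": 0, "wz": 0, "hand": 75}, {"dx": 0, "dy": 0.03, "dz": 2.65, "wx": 0, "wy": 0, "wz": 0, "hand": 75}, {"dx": 0, "dy": 0.03, "dz": 2.85, "wx": 0, "wy": 0, "wz": 0, "hand": 75}, {"dx": 0, "dy": 0.03, "dz": 2.85, "wx": 0, "wy": 0, "wz": 0, "hand": 64}, {"dx": 0, "dy": 0.03, "dz": 2.85, "wx": 0, "wy": 0, "wz": 0, "hand": 56}, {"dx": 0, "dy": 0.03, "dz": 2.85, "wx": 0, "wy": 0, "wz": 0, "hand": 50}, {"dx": 0, "dy": 0.03, "dz": 2.85, "wx": 0, "wy": 0, "wz": 0, "hand": 46}, {"dx": 0, "dy": 0.03, "dz": 2.85, "wx": 0, "wy": 0, "wz": 0, "hand": 40}, {"dx": 0, "dy": 0.03, "dz": 2.85, "wx": 0, "wy": 0, "wz": 0, "hand": 40}, {"dx": 0, "dy": 0.03, "dz": 2.85, "wx": 0, "wy": 0, "wz": 0, "hand": 40}]}}

```text
clock: 11.75
eef_pos: [0.6071, 0.1428, 0.0406]
tool_rot: [0.707, 0.707, 0.001, 0.001]
ft_force: [-0.1, -0.8, 6.3]
grip_width: 0.0452
grasp_force: 61.6
```

```bash
python3 - <<'E'
from h import *
goto(.606,-.225,.15,0)
E
```

```text
at 11.8 [0.6071 0.1428 0.0406] go [-7.354 -0.014 -2.193] w [ 0.04 -0.01 -0.  ]
```

Call:
{"name": "drive_tool", "arguments": {"rows": [{"dx": 0, "dy": 0, "dz": -0.15, "wx": 0, "wy": 0, "wz": 0, "hand": 40}, {"dx": 0, "dy": 0, "dz": -0.5, "wx": 0, "wy": 0, "wz": 0, "hand": 40}, {"dx": 0, "dy": 0, "dz": -1.1, "wx": 0, "wy": 0, "wz": 0, "hand": 40}, {"dx": 0, "dy": 0, "dz": -1.8, "wx": 0, "wy": 0, "wz": 0, "hand": 40}, {"dx": 0, "dy": 0, "dz": -2.4, "wx": 0, "wy": 0, "wz": 0, "hand": 40}, {"dx": -0.2, "dy": 0, "dz": -2.7, "wx": 0, "wy": 0, "wz": 0, "hand": 40}, {"dx": -0.7, "dy": 0, "dz": -2.8, "wx": 0, "wy": 0, "wz": 0, "hand": 40}, {"dx": -1.4, "dy": 0, "dz": -2.8, "wx": 0, "wy": 0, "wz": 0, "hand": 40}, {"dx": -2.2, "dy": 0, "dz": -2.8, "wx": 0, "wy": 0, "wz": 0, "hand": 40}, {"dx": -3, "dy": 0, "dz": -2.8, "wx": 0, "wy": 0, "wz": 0, "hand": 40}, {"dx": -3.8, "dy": 0, "dz": -2.8, "wx": 0, "wy": 0, "wz": 0, "hand": 40}, {"dx": -4.6, "dy": 0, "dz": -2.8, "wx": 0, "wy": 0, "wz": 0, "hand": 40}, {"dx": -5.4, "dy": 0, "dz": -2.8, "wx": 0, "wy": 0, "wz": 0, "hand": 40}, {"dx": -6.2, "dy": 0, "dz": -2.8, "wx": 0, "wy": 0, "wz": 0, "hand": 40}, {"dx": -6.8, "dy": 0, "dz": -2.8, "wx": 0, "wy": 0, "wz": 0, "hand": 40}, {"dx": -7.2, "dy": 0, "dz": -2.8, "wx": 0, "wy": 0, "wz": 0, "hand": 40}, {"dx": -7.35, "dy": 0, "dz": -2.5, "wx": 0, "wy": 0, "wz": 0, "hand": 40}, {"dx": -7.35, "dy": 0, "dz": -2, "wx": 0, "wy": 0, "wz": 0, "hand": 40}, {"dx": -7.35, "dy": 0, "dz": -1.6, "wx": 0, "wy": 0, "wz": 0, "hand": 40}, {"dx": -7.35, "dy": 0, "dz": -1.6, "wx": 0, "wy": 0, "wz": 0, "hand": 40}]}}

```text
clock: 13.75
eef_pos: [0.6032, -0.2236, 0.115]
tool_rot: [0.707, 0.707, -0.002, -0.004]
ft_force: [-1.1, 0.1, -2.2]
grip_width: 0.0454
grasp_force: 61.5
```

```bash
python3 - <<'E'
from h import *
goto(.607,-.225,.0400,0)
E
```

```text
at 13.8 [ 0.6032 -0.2236  0.115 ] go [-0.032  0.087  1.499] w [-0.09 -0.04  0.  ]
```

Call:
{"name": "drive_tool", "arguments": {"rows": [{"dx": 0, "dy": 0, "dz": 0.3, "wx": 0, "wy": 0, "wz": 0, "hand": 40}, {"dx": 0, "dy": 0, "dz": 0.7, "wx": 0, "wy": 0, "wz": 0, "hand": 40}, {"dx": 0, "dy": 0, "dz": 1.05, "wx": 0, "wy": 0, "wz": 0, "hand": 40}, {"dx": 0, "dy": 0, "dz": 1.3, "wx": 0, "wy": 0, "wz": 0, "hand": 40}, {"dx": 0, "dy": 0, "dz": 1.42, "wx": 0, "wy": 0, "wz": 0, "hand": 40}, {"dx": 0, "dy": 0, "dz": 1.48, "wx": 0, "wy": 0, "wz": 0, "hand": 40}, {"dx": 0, "dy": 0, "dz": 1.48, "wx": 0, "wy": 0, "wz": 0, "hand": 40}, {"dx": 0, "dy": 0, "dz": 1.48, "wx": 0, "wy": 0, "wz": 0, "hand": 40}]}}

```text
clock: 14.55
eef_pos: [0.6065, -0.2252, 0.0458]
tool_rot: [0.707, 0.707, 0.0, 0.001]
ft_force: [0.2, 0.4, -0.8]
grip_width: 0.0452
grasp_force: 61.5
```

Position is right; about 6 mm left to lower.

Call:
{"name": "drive_tool", "arguments": {"rows": [{"dx": 0, "dy": 0, "dz": 0.04, "wx": 0, "wy": 0, "wz": 0, "hand": 40}, {"dx": 0, "dy": 0, "dz": 0.07, "wx": 0, "wy": 0, "wz": 0, "hand": 40}, {"dx": 0, "dy": 0, "dz": 0.1, "wx": 0, "wy": 0, "wz": 0, "hand": 40}, {"dx": 0, "dy": 0, "dz": 0.12, "wx": 0, "wy": 0, "wz": 0, "hand": 40}, {"dx": 0, "dy": 0, "dz": 0.12, "wx": 0, "wy": 0, "wz": 0, "hand": 40}, {"dx": 0, "dy": 0, "dz": 0.12, "wx": 0, "wy": 0, "wz": 0, "hand": 40}]}}

```text
clock: 15.15
eef_pos: [0.6059, -0.2251, 0.0396]
tool_rot: [0.707, 0.707, 0.0, 0.0]
ft_force: [-2.3, 0.8, 5.8]
grip_width: 0.0449
grasp_force: 62.1
```

Call:
{"name": "drive_tool", "arguments": {"rows": [{"dx": 0, "dy": 0, "dz": 0, "wx": 0, "wy": 0, "wz": 0, "hand": 48}, {"dx": 0, "dy": 0, "dz": 0, "wx": 0, "wy": 0, "wz": 0, "hand": 53}, {"dx": 0, "dy": 0, "dz": 0, "wx": 0, "wy": 0, "wz": 0, "hand": 62}, {"dx": 0, "dy": 0, "dz": 0, "wx": 0, "wy": 0, "wz": 0, "hand": 72}, {"dx": 0, "dy": 0, "dz": 0, "wx": 0, "wy": 0, "wz": 0, "hand": 72}, {"dx": 0, "dy": 0, "dz": -0.4, "wx": 0, "wy": 0, "wz": 0, "hand": 72}, {"dx": 0, "dy": 0, "dz": -1.1, "wx": 0, "wy": 0, "wz": 0, "hand": 72}, {"dx": 0, "dy": 0, "dz": -2, "wx": 0, "wy": 0, "wz": 0, "hand": 72}, {"dx": 0, "dy": 0, "dz": -2.8, "wx": 0, "wy": 0, "wz": 0, "hand": 72}, {"dx": 0, "dy": 0, "dz": -2.9, "wx": 0, "wy": 0, "wz": 0, "hand": 72}, {"dx": 0, "dy": 0, "dz": -2.9, "wx": 0, "wy": 0, "wz": 0, "hand": 72}, {"dx": 0, "dy": 0, "dz": -2.9, "wx": 0, "wy": 0, "wz": 0, "hand": 72}]}}

```text
clock: 16.35
eef_pos: [0.6051, -0.2248, 0.1825]
tool_rot: [0.707, 0.707, -0.0, -0.001]
ft_force: [-0.6, -0.4, 0.4]
grip_width: 0.0721
grasp_force: 0.0
```

```bash
python3 - <<'E'
from h import *
goto(.5925,.0285,.181,0)
bot.camera('top');bot.camera('side')
locate('flask_center',.006);locate('jar_center',.005)
E
```

```text
at 16.4 [ 0.6051 -0.2248  0.1825] go [ 5.065 -0.253  0.034] w [-0.02 -0.01 -0.  ]
flask_center top [0.592  0.0305] 0.056 {'top': 0.75, 'side': 0.94}
flask_center side [0.5915 0.0256] 0.069 {'top': 0.75, 'side': 0.94}
flask_center both [0.591  0.0301] 0.192 {'top': 0.75, 'side': 0.94}
jar_center top [ 0.6068 -0.2254] 0.057 {'top': 0.57, 'side': 0.81}
jar_center side [ 0.6052 -0.2255] 0.08 {'top': 0.57, 'side': 0.81}
jar_center both [ 0.6063 -0.2256] 0.157 {'top': 0.57, 'side': 0.81}
```

Call:
{"name": "drive_tool", "arguments": {"rows": [{"dx": 0.6, "dy": 0, "dz": 0, "wx": 0, "wy": 0, "wz": 0, "hand": 72}, {"dx": 1.4, "dy": 0, "dz": 0, "wx": 0, "wy": 0, "wz": 0, "hand": 72}, {"dx": 2.3, "dy": -0.1, "dz": 0, "wx": 0, "wy": 0, "wz": 0, "hand": 72}, {"dx": 3.2, "dy": -0.2, "dz": 0, "wx": 0, "wy": 0, "wz": 0, "hand": 72}, {"dx": 4, "dy": -0.27, "dz": 0, "wx": 0, "wy": 0, "wz": 0, "hand": 72}, {"dx": 4.7, "dy": -0.27, "dz": 0, "wx": 0, "wy": 0, "wz": 0, "hand": 72}, {"dx": 5.08, "dy": -0.27, "dz": 0, "wx": 0, "wy": 0, "wz": 0, "hand": 72}, {"dx": 5.08, "dy": -0.27, "dz": 0, "wx": 0, "wy": 0, "wz": 0, "hand": 72}, {"dx": 5.08, "dy": -0.27, "dz": 0, "wx": 0, "wy": 0, "wz": 0, "hand": 72}, {"dx": 5.08, "dy": -0.27, "dz": 0, "wx": 0, "wy": 0, "wz": 0, "hand": 72}, {"dx": 5.08, "dy": -0.27, "dz": 0.6, "wx": 0, "wy": 0, "wz": 0, "hand": 72}, {"dx": 5.08, "dy": -0.27, "dz": 1.2, "wx": 0, "wy": 0, "wz": 0, "hand": 72}, {"dx": 5.08, "dy": -0.27, "dz": 1.5, "wx": 0, "wy": 0, "wz": 0, "hand": 72}, {"dx": 5.08, "dy": -0.27, "dz": 1.5, "wx": 0, "wy": 0, "wz": 0, "hand": 72}, {"dx": 5.08, "dy": -0.27, "dz": 1.5, "wx": 0, "wy": 0, "wz": 0, "hand": 72}, {"dx": 5.08, "dy": -0.27, "dz": 1.5, "wx": 0, "wy": 0, "wz": 0, "hand": 72}]}}

```text
clock: 18.25
eef_pos: [0.5935, 0.0284, 0.1103]
tool_rot: [0.708, 0.707, 0.001, 0.001]
ft_force: [0.8, -0.0, 0.1]
grip_width: 0.0716
grasp_force: 0.0
```

```bash
python3 - <<'E'
from h import *
goto(.5918,.0287,.031,0)
E
```

```text
at 18.2 [0.5935 0.0284 0.1103] go [ 0.006 -0.038  1.585] w [ 0.03 -0.   -0.01]
```

Call:
{"name": "drive_tool", "arguments": {"rows": [{"dx": 0, "dy": -0.02, "dz": 0.5, "wx": 0, "wy": 0, "wz": 0, "hand": 72}, {"dx": 0, "dy": -0.02, "dz": 1, "wx": 0, "wy": 0, "wz": 0, "hand": 72}, {"dx": 0, "dy": -0.02, "dz": 1.4, "wx": 0, "wy": 0, "wz": 0, "hand": 72}, {"dx": 0, "dy": -0.02, "dz": 1.57, "wx": 0, "wy": 0, "wz": 0, "hand": 72}, {"dx": 0, "dy": -0.02, "dz": 1.57, "wx": 0, "wy": 0, "wz": 0, "hand": 72}, {"dx": 0, "dy": -0.02, "dz": 1.57, "wx": 0, "wy": 0, "wz": 0, "hand": 64}, {"dx": 0, "dy": -0.02, "dz": 1.57, "wx": 0, "wy": 0, "wz": 0, "hand": 56}, {"dx": 0, "dy": -0.02, "dz": 1.57, "wx": 0, "wy": 0, "wz": 0, "hand": 50}, {"dx": 0, "dy": -0.02, "dz": 1.57, "wx": 0, "wy": 0, "wz": 0, "hand": 46}, {"dx": 0, "dy": -0.02, "dz": 1.57, "wx": 0, "wy": 0, "wz": 0, "hand": 40}, {"dx": 0, "dy": -0.02, "dz": 1.57, "wx": 0, "wy": 0, "wz": 0, "hand": 40}, {"dx": 0, "dy": -0.02, "dz": 1.57, "wx": 0, "wy": 0, "wz": 0, "hand": 40}]}}

```text
clock: 19.45
eef_pos: [0.5922, 0.029, 0.0314]
tool_rot: [0.707, 0.707, 0.001, 0.001]
ft_force: [-1.1, 0.3, 6.4]
grip_width: 0.0444
grasp_force: 61.9
```

```bash
python3 - <<'E'
from h import *
goto(.603,-.139,.15,0)
E
```

```text
at 19.4 [0.5922 0.029  0.0314] go [-3.361  0.222 -2.371] w [ 0.02 -0.   -0.  ]
```

Call:
{"name": "drive_tool", "arguments": {"rows": [{"dx": 0, "dy": 0, "dz": -0.15, "wx": 0, "wy": 0, "wz": 0, "hand": 40}, {"dx": 0, "dy": 0, "dz": -0.5, "wx": 0, "wy": 0, "wz": 0, "hand": 40}, {"dx": 0, "dy": 0, "dz": -1.1, "wx": 0, "wy": 0, "wz": 0, "hand": 40}, {"dx": 0, "dy": 0, "dz": -1.7, "wx": 0, "wy": 0, "wz": 0, "hand": 40}, {"dx": -0.2, "dy": 0, "dz": -2, "wx": 0, "wy": 0, "wz": 0, "hand": 40}, {"dx": -0.7, "dy": 0, "dz": -2, "wx": 0, "wy": 0, "wz": 0, "hand": 40}, {"dx": -1.4, "dy": 0.1, "dz": -2, "wx": 0, "wy": 0, "wz": 0, "hand": 40}, {"dx": -2.1, "dy": 0.18, "dz": -2, "wx": 0, "wy": 0, "wz": 0, "hand": 40}, {"dx": -2.7, "dy": 0.18, "dz": -2, "wx": 0, "wy": 0, "wz": 0, "hand": 40}, {"dx": -3.2, "dy": 0.18, "dz": -2, "wx": 0, "wy": 0, "wz": 0, "hand": 40}, {"dx": -3.35, "dy": 0.18, "dz": -1.8, "wx": 0, "wy": 0, "wz": 0, "hand": 40}, {"dx": -3.35, "dy": 0.18, "dz": -1.4, "wx": 0, "wy": 0, "wz": 0, "hand": 40}, {"dx": -3.35, "dy": 0.18, "dz": -1, "wx": 0, "wy": 0, "wz": 0, "hand": 40}, {"dx": -3.35, "dy": 0.18, "dz": -0.6, "wx": 0, "wy": 0, "wz": 0, "hand": 40}, {"dx": -3.35, "dy": 0.18, "dz": -0.3, "wx": 0, "wy": 0, "wz": 0, "hand": 40}, {"dx": -3.35, "dy": 0.18, "dz": -0.15, "wx": 0, "wy": 0, "wz": 0, "hand": 40}, {"dx": -3.35, "dy": 0.18, "dz": -0.15, "wx": 0, "wy": 0, "wz": 0, "hand": 40}, {"dx": -3.35, "dy": 0.18, "dz": -0.15, "wx": 0, "wy": 0, "wz": 0, "hand": 40}, {"dx": -3.35, "dy": 0.18, "dz": -0.15, "wx": 0, "wy": 0, "wz": 0, "hand": 40}]}}

```text
clock: 21.35
eef_pos: [0.6012, -0.1385, 0.0389]
tool_rot: [0.707, 0.707, 0.001, 0.001]
ft_force: [0.3, 0.6, -1.7]
grip_width: 0.0448
grasp_force: 61.4
```

Call:
{"name": "drive_tool", "arguments": {"rows": [{"dx": 0, "dy": 0, "dz": 0.05, "wx": 0, "wy": 0, "wz": 0, "hand": 40}, {"dx": 0, "dy": 0, "dz": 0.1, "wx": 0, "wy": 0, "wz": 0, "hand": 40}, {"dx": 0, "dy": 0, "dz": 0.14, "wx": 0, "wy": 0, "wz": 0, "hand": 40}, {"dx": 0, "dy": 0, "dz": 0.16, "wx": 0, "wy": 0, "wz": 0, "hand": 40}, {"dx": 0, "dy": 0, "dz": 0.17, "wx": 0, "wy": 0, "wz": 0, "hand": 40}, {"dx": 0, "dy": 0, "dz": 0.17, "wx": 0, "wy": 0, "wz": 0, "hand": 40}]}}

```text
clock: 21.95
eef_pos: [0.6004, -0.1386, 0.0305]
tool_rot: [0.707, 0.707, 0.0, 0.0]
ft_force: [-2.4, 0.5, 5.6]
grip_width: 0.0448
grasp_force: 62.2
```

Call:
{"name": "drive_tool", "arguments": {"rows": [{"dx": 0, "dy": 0, "dz": 0, "wx": 0, "wy": 0, "wz": 0, "hand": 48}, {"dx": 0, "dy": 0, "dz": 0, "wx": 0, "wy": 0, "wz": 0, "hand": 53}, {"dx": 0, "dy": 0, "dz": 0, "wx": 0, "wy": 0, "wz": 0, "hand": 60}, {"dx": 0, "dy": 0, "dz": 0, "wx": 0, "wy": 0, "wz": 0, "hand": 67}, {"dx": 0, "dy": 0, "dz": 0, "wx": 0, "wy": 0, "wz": 0, "hand": 67}, {"dx": 0, "dy": 0, "dz": -0.4, "wx": 0, "wy": 0, "wz": 0, "hand": 67}, {"dx": 0, "dy": 0, "dz": -1.1, "wx": 0, "wy": 0, "wz": 0, "hand": 67}, {"dx": 0, "dy": 0, "dz": -2, "wx": 0, "wy": 0, "wz": 0, "hand": 67}, {"dx": 0, "dy": 0, "dz": -2.6, "wx": 0, "wy": 0, "wz": 0, "hand": 67}, {"dx": 0, "dy": 0, "dz": -2.7, "wx": 0, "wy": 0, "wz": 0, "hand": 67}, {"dx": 0, "dy": 0, "dz": -2.7, "wx": 0, "wy": 0, "wz": 0, "hand": 67}, {"dx": 0, "dy": 0, "dz": -2.7, "wx": 0, "wy": 0, "wz": 0, "hand": 67}]}}

```text
clock: 23.15
eef_pos: [0.5994, -0.1383, 0.1627]
tool_rot: [0.707, 0.707, -0.001, -0.001]
ft_force: [0.0, 0.7, -0.2]
grip_width: 0.0672
grasp_force: 0.0
```

```bash
python3 - <<'E'
from h import *
goto(.598,.0865,.1,0)
im=bot.camera('top');cv2.imwrite('pics/t2.png',cv2.resize(im[150:280,170:490],None,fx=2.5,fy=2.5)[:,:,::-1]);bot.camera('side')
locate('flask_center',.005);locate('weight_center',.006);locate('jar_center',.005);locate('beaker_center',.005)
E
```

```text
at 23.1 [ 0.5994 -0.1383  0.1627] go [ 4.496 -0.025  1.257] w [-0.03 -0.01 -0.  ]
flask_center top [ 0.601  -0.1381] 0.054 {'top': 0.71, 'side': 0.88}
flask_center side [ 0.6005 -0.1437] 0.15 {'top': 0.71, 'side': 0.88}
flask_center both [ 0.6004 -0.1386] 0.23 {'top': 0.71, 'side': 0.88}
weight_center top [0.5984 0.0878] 0.274 {'top': 0.63, 'side': 0.73}
weight_center side [0.5987 0.0865] 0.19 {'top': 0.63, 'side': 0.73}
weight_center both [0.5983 0.0876] 0.468 {'top': 0.63, 'side': 0.73}
jar_center top [ 0.5995 -0.1852] 14.659 {'top': 0.57, 'side': 0.74}
jar_center side [ 0.6049 -0.2272] 0.213 {'top': 0.57, 'side': 0.74}
jar_center both [ 0.5901 -0.1908] 15.25 {'top': 0.57, 'side': 0.74}
beaker_center top [ 0.6719 -0.1412] 4.535 {'top': 0.61, 'side': 0.78}
beaker_center side [ 0.6746 -0.1788] 0.175 {'top': 0.61, 'side': 0.78}
beaker_center both [ 0.6723 -0.1692] 4.851 {'top': 0.61, 'side': 0.78}
```

View pics/t2.png

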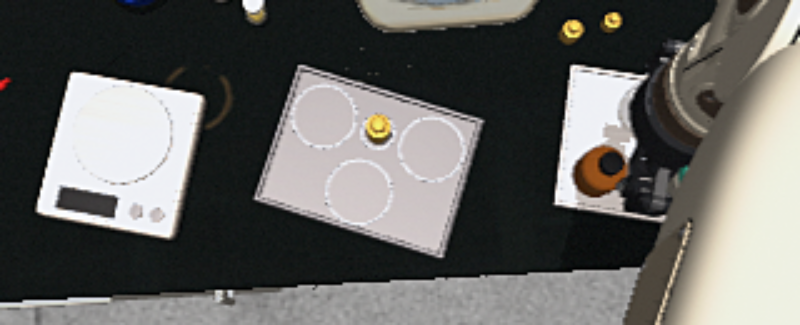

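The rings are clear, at crop (323,117), (432,149) and (359,192), with the weight at (378,127). Bottle, jar and beaker stand on the side tray, where the arm hides the jar and beaker. Next I'll grasp the weight.

Call:
{"name": "drive_tool", "arguments": {"rows": [{"dx": 0.6, "dy": 0, "dz": 0, "wx": 0, "wy": 0, "wz": 0, "hand": 55}, {"dx": 1.3, "dy": 0, "dz": 0, "wx": 0, "wy": 0, "wz": 0, "hand": 50}, {"dx": 2.1, "dy": 0, "dz": 0.2, "wx": 0, "wy": 0, "wz": 0, "hand": 50}, {"dx": 2.9, "dy": 0, "dz": 0.5, "wx": 0, "wy": 0, "wz": 0, "hand": 50}, {"dx": 3.7, "dy": 0, "dz": 0.8, "wx": 0, "wy": 0, "wz": 0, "hand": 50}, {"dx": 4.3, "dy": -0.02, "dz": 1.1, "wx": 0, "wy": 0, "wz": 0, "hand": 50}, {"dx": 4.5, "dy": -0.02, "dz": 1.25, "wx": 0, "wy": 0, "wz": 0, "hand": 50}, {"dx": 4.5, "dy": -0.02, "dz": 1.25, "wx": 0, "wy": 0, "wz": 0, "hand": 50}, {"dx": 4.5, "dy": -0.02, "dz": 1.25, "wx": 0, "wy": 0, "wz": 0, "hand": 50}, {"dx": 4.5, "dy": -0.02, "dz": 1.25, "wx": 0, "wy": 0, "wz": 0, "hand": 50}]}}

```text
clock: 24.65
eef_pos: [0.6001, 0.085, 0.1028]
tool_rot: [0.708, 0.706, 0.001, 0.001]
ft_force: [0.6, -0.1, 0.9]
grip_width: 0.0499
grasp_force: 0.0
```

```bash
python3 - <<'E'
from h import *
goto(.5985,.087,.022,0)
for x,y in((323,117),(432,149),(359,192)):print(ray('top',170+x/2.5-.3,150+y/2.5-.3,.006).round(4))
E
```

```text
at 24.6 [0.6001 0.085  0.1028] go [ 0.04  -0.036  1.615] w [ 0.02  0.   -0.02]
[0.6032 0.1448 0.006 ]
[0.5934 0.0279 0.006 ]
[0.5343 0.0922 0.006 ]
```

Call:
{"name": "drive_tool", "arguments": {"rows": [{"dx": 0.03, "dy": -0.02, "dz": 0.5, "wx": 0, "wy": 0, "wz": 0, "hand": 50}, {"dx": 0.03, "dy": -0.02, "dz": 1, "wx": 0, "wy": 0, "wz": 0, "hand": 50}, {"dx": 0.03, "dy": -0.02, "dz": 1.4, "wx": 0, "wy": 0, "wz": 0, "hand": 50}, {"dx": 0.03, "dy": -0.02, "dz": 1.6, "wx": 0, "wy": 0, "wz": 0, "hand": 50}, {"dx": 0.03, "dy": -0.02, "dz": 1.62, "wx": 0, "wy": 0, "wz": 0, "hand": 50}, {"dx": 0.03, "dy": -0.02, "dz": 1.62, "wx": 0, "wy": 0, "wz": 0, "hand": 42}, {"dx": 0.03, "dy": -0.02, "dz": 1.62, "wx": 0, "wy": 0, "wz": 0, "hand": 35}, {"dx": 0.03, "dy": -0.02, "dz": 1.62, "wx": 0, "wy": 0, "wz": 0, "hand": 29}, {"dx": 0.03, "dy": -0.02, "dz": 1.62, "wx": 0, "wy": 0, "wz": 0, "hand": 25}, {"dx": 0.03, "dy": -0.02, "dz": 1.62, "wx": 0, "wy": 0, "wz": 0, "hand": 18}, {"dx": 0.03, "dy": -0.02, "dz": 1.62, "wx": 0, "wy": 0, "wz": 0, "hand": 18}, {"dx": 0.03, "dy": -0.02, "dz": 1.62, "wx": 0, "wy": 0, "wz": 0, "hand": 18}]}}

```text
clock: 25.85
eef_pos: [0.5993, 0.0882, 0.0221]
tool_rot: [0.707, 0.707, 0.001, 0.001]
ft_force: [0.2, -0.1, 6.9]
grip_width: 0.0229
grasp_force: 59.1
```

```bash
python3 - <<'E'
from h import *
goto(.537,.3355,.1,0)
E
```

```text
at 25.9 [0.5993 0.0882 0.0221] go [ 4.947 -1.242 -1.561] w [ 0.03 -0.   -0.  ]
```

Call:
{"name": "drive_tool", "arguments": {"rows": [{"dx": 0, "dy": 0, "dz": -0.15, "wx": 0, "wy": 0, "wz": 0, "hand": 18}, {"dx": 0, "dy": 0, "dz": -0.6, "wx": 0, "wy": 0, "wz": 0, "hand": 18}, {"dx": 0, "dy": 0, "dz": -1.2, "wx": 0, "wy": 0, "wz": 0, "hand": 18}, {"dx": 0.1, "dy": 0, "dz": -1.6, "wx": 0, "wy": 0, "wz": 0, "hand": 18}, {"dx": 0.6, "dy": -0.15, "dz": -1.8, "wx": 0, "wy": 0, "wz": 0, "hand": 18}, {"dx": 1.3, "dy": -0.3, "dz": -1.8, "wx": 0, "wy": 0, "wz": 0, "hand": 18}, {"dx": 2.1, "dy": -0.5, "dz": -1.8, "wx": 0, "wy": 0, "wz": 0, "hand": 18}, {"dx": 2.9, "dy": -0.7, "dz": -1.8, "wx": 0, "wy": 0, "wz": 0, "hand": 18}, {"dx": 3.7, "dy": -0.9, "dz": -1.8, "wx": 0, "wy": 0, "wz": 0, "hand": 18}, {"dx": 4.4, "dy": -1.1, "dz": -1.8, "wx": 0, "wy": 0, "wz": 0, "hand": 18}, {"dx": 4.8, "dy": -1.2, "dz": -1.7, "wx": 0, "wy": 0, "wz": 0, "hand": 18}, {"dx": 4.95, "dy": -1.24, "dz": -1.4, "wx": 0, "wy": 0, "wz": 0, "hand": 18}, {"dx": 4.95, "dy": -1.24, "dz": -1.1, "wx": 0, "wy": 0, "wz": 0, "hand": 18}, {"dx": 4.95, "dy": -1.24, "dz": -0.85, "wx": 0, "wy": 0, "wz": 0, "hand": 18}, {"dx": 4.95, "dy": -1.24, "dz": -0.8, "wx": 0, "wy": 0, "wz": 0, "hand": 18}, {"dx": 4.95, "dy": -1.24, "dz": -0.8, "wx": 0, "wy": 0, "wz": 0, "hand": 18}, {"dx": 4.95, "dy": -1.24, "dz": -0.8, "wx": 0, "wy": 0, "wz": 0, "hand": 18}]}}

```text
clock: 27.55
eef_pos: [0.537, 0.335, 0.0612]
tool_rot: [0.708, 0.707, 0.0, 0.0]
ft_force: [-0.0, -0.9, -0.9]
grip_width: 0.0228
grasp_force: 58.8
```

```bash
python3 - <<'E'
from h import *
goto(.537,.3355,.0525,0)
im=bot.camera('side');cv2.imwrite('pics/s3.png',cv2.resize(im[160:360,170:410],None,fx=2.5,fy=2.5)[:,:,::-1])
E
```

```text
at 27.6 [0.537  0.335  0.0612] go [ 0.01  -0.001  0.175] w [ 0.01 -0.   -0.01]
```

View pics/s3.png

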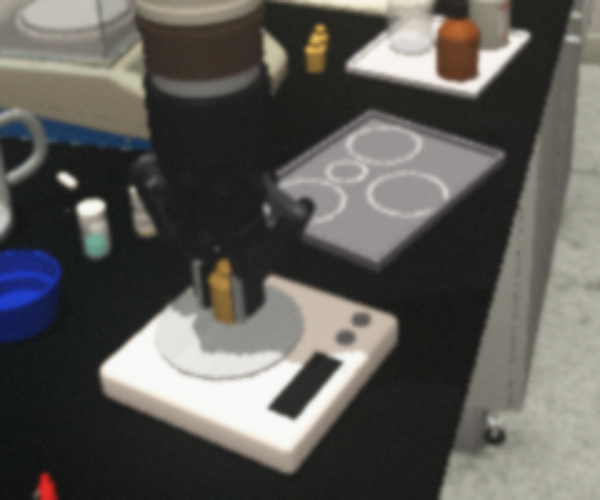

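The weight hangs upright over the middle of the pan (its base at crop (225,320), the pan centre ≈ (229,328)). All three things stand on the side tray. Lowering the weight.

Call:
{"name": "drive_tool", "arguments": {"rows": [{"dx": 0, "dy": 0, "dz": 0.06, "wx": 0, "wy": 0, "wz": 0, "hand": 18}, {"dx": 0, "dy": 0, "dz": 0.11, "wx": 0, "wy": 0, "wz": 0, "hand": 18}, {"dx": 0, "dy": 0, "dz": 0.15, "wx": 0, "wy": 0, "wz": 0, "hand": 18}, {"dx": 0, "dy": 0, "dz": 0.17, "wx": 0, "wy": 0, "wz": 0, "hand": 18}, {"dx": 0, "dy": 0, "dz": 0.18, "wx": 0, "wy": 0, "wz": 0, "hand": 18}, {"dx": 0, "dy": 0, "dz": 0.18, "wx": 0, "wy": 0, "wz": 0, "hand": 18}, {"dx": 0, "dy": 0, "dz": 0.18, "wx": 0, "wy": 0, "wz": 0, "hand": 18}]}}

```text
clock: 28.3
eef_pos: [0.5363, 0.3354, 0.0521]
tool_rot: [0.707, 0.707, -0.0, -0.0]
ft_force: [-0.8, -1.4, 1.9]
grip_width: 0.0233
grasp_force: 59.2
```

Call:
{"name": "drive_tool", "arguments": {"rows": [{"dx": 0, "dy": 0, "dz": 0, "wx": 0, "wy": 0, "wz": 0, "hand": 25}, {"dx": 0, "dy": 0, "dz": 0, "wx": 0, "wy": 0, "wz": 0, "hand": 29}, {"dx": 0, "dy": 0, "dz": 0, "wx": 0, "wy": 0, "wz": 0, "hand": 36}, {"dx": 0, "dy": 0, "dz": 0, "wx": 0, "wy": 0, "wz": 0, "hand": 46}, {"dx": 0, "dy": 0, "dz": 0, "wx": 0, "wy": 0, "wz": 0, "hand": 50}, {"dx": 0, "dy": 0, "dz": -0.3, "wx": 0, "wy": 0, "wz": 0, "hand": 50}, {"dx": 0, "dy": 0, "dz": -0.8, "wx": 0, "wy": 0, "wz": 0, "hand": 50}, {"dx": 0, "dy": 0, "dz": -1.5, "wx": 0, "wy": 0, "wz": 0, "hand": 50}, {"dx": 0, "dy": 0, "dz": -2.2, "wx": 0, "wy": 0, "wz": 0, "hand": 50}, {"dx": 0, "dy": 0, "dz": -2.4, "wx": 0, "wy": 0, "wz": 0, "hand": 60}, {"dx": 0, "dy": 0, "dz": -2.4, "wx": 0, "wy": 0, "wz": 0, "hand": 67}, {"dx": 0, "dy": 0, "dz": -2.4, "wx": 0, "wy": 0, "wz": 0, "hand": 67}]}}

```text
clock: 29.5
eef_pos: [0.5358, 0.3351, 0.1705]
tool_rot: [0.707, 0.707, -0.001, -0.0]
ft_force: [-0.3, 0.4, -0.1]
grip_width: 0.0672
grasp_force: 0.0
```

```bash
python3 - <<'E'
from h import *
goto(.6003,-.1386,.16,0)
bot.camera('top');bot.camera('side')
locate('weight_center',.036)
locate('flask_center',.005);locate('jar_center',.005);locate('beaker_center',.005)
E
```

```text
at 29.5 [0.5358 0.3351 0.1705] go [-9.475  1.291  0.217] w [-0.02  0.01 -0.  ]
weight_center side [0.5357 0.3326] 0.158 {'side': 0.59}
flask_center top [ 0.6007 -0.1375] 0.07 {'top': 0.77, 'side': 0.69}
flask_center side [ 0.6009 -0.1439] 0.162 {'top': 0.77, 'side': 0.69}
flask_center both [ 0.6003 -0.1377] 0.252 {'top': 0.77, 'side': 0.69}
jar_center top [ 0.6049 -0.2245] 0.088 {'top': 0.78, 'side': 0.68}
jar_center side [ 0.6053 -0.2276] 0.221 {'top': 0.78, 'side': 0.68}
jar_center both [ 0.6047 -0.2248] 0.316 {'top': 0.78, 'side': 0.68}
beaker_center top [ 0.6767 -0.177 ] 0.119 {'top': 0.6, 'side': 0.98}
beaker_center side [ 0.6741 -0.1725] 0.114 {'top': 0.6, 'side': 0.98}
beaker_center both [ 0.6762 -0.1766] 0.253 {'top': 0.6, 'side': 0.98}
```

The weight stands on the pan. Next, back to the bottle.

Call:
{"name": "drive_tool", "arguments": {"rows": [{"dx": -0.6, "dy": 0.1, "dz": 0, "wx": 0, "wy": 0, "wz": 0, "hand": 67}, {"dx": -1.3, "dy": 0.2, "dz": 0, "wx": 0, "wy": 0, "wz": 0, "hand": 67}, {"dx": -2.1, "dy": 0.3, "dz": 0, "wx": 0, "wy": 0, "wz": 0, "hand": 67}, {"dx": -3, "dy": 0.4, "dz": 0, "wx": 0, "wy": 0, "wz": 0, "hand": 67}, {"dx": -3.9, "dy": 0.55, "dz": 0, "wx": 0, "wy": 0, "wz": 0, "hand": 67}, {"dx": -4.8, "dy": 0.65, "dz": 0, "wx": 0, "wy": 0, "wz": 0, "hand": 67}, {"dx": -5.7, "dy": 0.8, "dz": 0, "wx": 0, "wy": 0, "wz": 0, "hand": 67}, {"dx": -6.6, "dy": 0.9, "dz": 0, "wx": 0, "wy": 0, "wz": 0, "hand": 67}, {"dx": -7.5, "dy": 1, "dz": 0, "wx": 0, "wy": 0, "wz": 0, "hand": 67}, {"dx": -8.3, "dy": 1.15, "dz": 0, "wx": 0, "wy": 0, "wz": 0, "hand": 67}, {"dx": -9, "dy": 1.25, "dz": 0, "wx": 0, "wy": 0, "wz": 0, "hand": 67}, {"dx": -9.47, "dy": 1.29, "dz": 0, "wx": 0, "wy": 0, "wz": 0, "hand": 67}, {"dx": -9.47, "dy": 1.29, "dz": 0.4, "wx": 0, "wy": 0, "wz": 0, "hand": 67}, {"dx": -9.47, "dy": 1.29, "dz": 0.9, "wx": 0, "wy": 0, "wz": 0, "hand": 67}, {"dx": -9.47, "dy": 1.29, "dz": 1.1, "wx": 0, "wy": 0, "wz": 0, "hand": 67}, {"dx": -9.47, "dy": 1.29, "dz": 1.1, "wx": 0, "wy": 0, "wz": 0, "hand": 67}, {"dx": -9.47, "dy": 1.29, "dz": 1.1, "wx": 0, "wy": 0, "wz": 0, "hand": 67}, {"dx": -9.47, "dy": 1.29, "dz": 1.1, "wx": 0, "wy": 0, "wz": 0, "hand": 67}, {"dx": -9.47, "dy": 1.29, "dz": 1.1, "wx": 0, "wy": 0, "wz": 0, "hand": 67}]}}

```text
clock: 31.9
eef_pos: [0.6017, -0.138, 0.1182]
tool_rot: [0.707, 0.707, 0.001, 0.001]
ft_force: [0.2, -0.1, -0.3]
grip_width: 0.0671
grasp_force: 0.0
```

```bash
python3 - <<'E'
from h import *
goto(.6003,-.1386,.0300,0)
E
```

```text
at 31.9 [ 0.6017 -0.138   0.1182] go [-0.012 -0.033  1.764] w [0.03 0.01 0.  ]
```

Call:
{"name": "drive_tool", "arguments": {"rows": [{"dx": -0.01, "dy": -0.02, "dz": 0.5, "wx": 0, "wy": 0, "wz": 0, "hand": 67}, {"dx": -0.01, "dy": -0.02, "dz": 1, "wx": 0, "wy": 0, "wz": 0, "hand": 67}, {"dx": -0.01, "dy": -0.02, "dz": 1.4, "wx": 0, "wy": 0, "wz": 0, "hand": 67}, {"dx": -0.01, "dy": -0.02, "dz": 1.65, "wx": 0, "wy": 0, "wz": 0, "hand": 67}, {"dx": -0.01, "dy": -0.02, "dz": 1.75, "wx": 0, "wy": 0, "wz": 0, "hand": 67}, {"dx": -0.01, "dy": -0.02, "dz": 1.75, "wx": 0, "wy": 0, "wz": 0, "hand": 60}, {"dx": -0.01, "dy": -0.02, "dz": 1.75, "wx": 0, "wy": 0, "wz": 0, "hand": 54}, {"dx": -0.01, "dy": -0.02, "dz": 1.75, "wx": 0, "wy": 0, "wz": 0, "hand": 50}, {"dx": -0.01, "dy": -0.02, "dz": 1.75, "wx": 0, "wy": 0, "wz": 0, "hand": 46}, {"dx": -0.01, "dy": -0.02, "dz": 1.75, "wx": 0, "wy": 0, "wz": 0, "hand": 40}, {"dx": -0.01, "dy": -0.02, "dz": 1.75, "wx": 0, "wy": 0, "wz": 0, "hand": 40}, {"dx": -0.01, "dy": -0.02, "dz": 1.75, "wx": 0, "wy": 0, "wz": 0, "hand": 40}]}}

```text
clock: 33.1
eef_pos: [0.6007, -0.1388, 0.0306]
tool_rot: [0.707, 0.707, 0.001, 0.001]
ft_force: [-1.2, -0.1, 6.1]
grip_width: 0.0442
grasp_force: 61.9
```

```bash
python3 - <<'E'
from h import *
goto(.593,.0288,.12,0)
E
```

```text
at 33.1 [ 0.6007 -0.1388  0.0306] go [ 3.35 -0.15 -1.79] w [ 0.03  0.01 -0.  ]
```

Call:
{"name": "drive_tool", "arguments": {"rows": [{"dx": 0, "dy": 0, "dz": -0.15, "wx": 0, "wy": 0, "wz": 0, "hand": 40}, {"dx": 0, "dy": 0, "dz": -0.5, "wx": 0, "wy": 0, "wz": 0, "hand": 40}, {"dx": 0, "dy": 0, "dz": -1.1, "wx": 0, "wy": 0, "wz": 0, "hand": 40}, {"dx": 0, "dy": 0, "dz": -1.7, "wx": 0, "wy": 0, "wz": 0, "hand": 40}, {"dx": 0.2, "dy": 0, "dz": -2, "wx": 0, "wy": 0, "wz": 0, "hand": 40}, {"dx": 0.7, "dy": 0, "dz": -2, "wx": 0, "wy": 0, "wz": 0, "hand": 40}, {"dx": 1.4, "dy": -0.1, "dz": -2, "wx": 0, "wy": 0, "wz": 0, "hand": 40}, {"dx": 2.1, "dy": -0.15, "dz": -2, "wx": 0, "wy": 0, "wz": 0, "hand": 40}, {"dx": 2.7, "dy": -0.15, "dz": -2, "wx": 0, "wy": 0, "wz": 0, "hand": 40}, {"dx": 3.2, "dy": -0.15, "dz": -2, "wx": 0, "wy": 0, "wz": 0, "hand": 40}, {"dx": 3.35, "dy": -0.15, "dz": -1.8, "wx": 0, "wy": 0, "wz": 0, "hand": 40}, {"dx": 3.35, "dy": -0.15, "dz": -1.4, "wx": 0, "wy": 0, "wz": 0, "hand": 40}, {"dx": 3.35, "dy": -0.15, "dz": -1, "wx": 0, "wy": 0, "wz": 0, "hand": 40}, {"dx": 3.35, "dy": -0.15, "dz": -0.6, "wx": 0, "wy": 0, "wz": 0, "hand": 40}, {"dx": 3.35, "dy": -0.15, "dz": -0.3, "wx": 0, "wy": 0, "wz": 0, "hand": 40}, {"dx": 3.35, "dy": -0.15, "dz": -0.15, "wx": 0, "wy": 0, "wz": 0, "hand": 40}, {"dx": 3.35, "dy": -0.15, "dz": -0.15, "wx": 0, "wy": 0, "wz": 0, "hand": 40}, {"dx": 3.35, "dy": -0.15, "dz": -0.15, "wx": 0, "wy": 0, "wz": 0, "hand": 40}, {"dx": 3.35, "dy": -0.15, "dz": -0.15, "wx": 0, "wy": 0, "wz": 0, "hand": 40}]}}

```text
clock: 35.0
eef_pos: [0.5932, 0.0288, 0.0378]
tool_rot: [0.707, 0.707, 0.001, 0.001]
ft_force: [-0.7, -0.0, -1.6]
grip_width: 0.0445
grasp_force: 61.4
```

Call:
{"name": "drive_tool", "arguments": {"rows": [{"dx": 0, "dy": 0, "dz": 0.04, "wx": 0, "wy": 0, "wz": 0, "hand": 40}, {"dx": 0, "dy": 0, "dz": 0.08, "wx": 0, "wy": 0, "wz": 0, "hand": 40}, {"dx": 0, "dy": 0, "dz": 0.11, "wx": 0, "wy": 0, "wz": 0, "hand": 40}, {"dx": 0, "dy": 0, "dz": 0.13, "wx": 0, "wy": 0, "wz": 0, "hand": 40}, {"dx": 0, "dy": 0, "dz": 0.13, "wx": 0, "wy": 0, "wz": 0, "hand": 40}, {"dx": 0, "dy": 0, "dz": 0.13, "wx": 0, "wy": 0, "wz": 0, "hand": 40}]}}

```text
clock: 35.6
eef_pos: [0.5925, 0.029, 0.0316]
tool_rot: [0.707, 0.707, 0.0, 0.0]
ft_force: [-3.4, 0.4, 6.3]
grip_width: 0.0444
grasp_force: 62.3
```

Call:
{"name": "drive_tool", "arguments": {"rows": [{"dx": 0, "dy": 0, "dz": 0, "wx": 0, "wy": 0, "wz": 0, "hand": 48}, {"dx": 0, "dy": 0, "dz": 0, "wx": 0, "wy": 0, "wz": 0, "hand": 53}, {"dx": 0, "dy": 0, "dz": 0, "wx": 0, "wy": 0, "wz": 0, "hand": 60}, {"dx": 0, "dy": 0, "dz": 0, "wx": 0, "wy": 0, "wz": 0, "hand": 70}, {"dx": 0, "dy": 0, "dz": 0, "wx": 0, "wy": 0, "wz": 0, "hand": 70}, {"dx": 0, "dy": 0, "dz": -0.4, "wx": 0, "wy": 0, "wz": 0, "hand": 70}, {"dx": 0, "dy": 0, "dz": -1.1, "wx": 0, "wy": 0, "wz": 0, "hand": 70}, {"dx": 0, "dy": 0, "dz": -2, "wx": 0, "wy": 0, "wz": 0, "hand": 70}, {"dx": 0, "dy": 0, "dz": -2.6, "wx": 0, "wy": 0, "wz": 0, "hand": 70}, {"dx": 0, "dy": 0, "dz": -2.7, "wx": 0, "wy": 0, "wz": 0, "hand": 70}, {"dx": 0, "dy": 0, "dz": -2.7, "wx": 0, "wy": 0, "wz": 0, "hand": 70}, {"dx": 0, "dy": 0, "dz": -2.7, "wx": 0, "wy": 0, "wz": 0, "hand": 70}]}}

```text
clock: 36.8
eef_pos: [0.5914, 0.0289, 0.1638]
tool_rot: [0.707, 0.707, -0.001, -0.001]
ft_force: [0.7, 0.0, -0.7]
grip_width: 0.0698
grasp_force: 0.0
```

```bash
python3 - <<'E'
from h import *
goto(.6055,-.225,.12,0)
E
```

```text
at 36.8 [0.5914 0.0289 0.1638] go [-5.078  0.285  0.876] w [-0.03  0.   -0.  ]
```

Call:
{"name": "drive_tool", "arguments": {"rows": [{"dx": -0.6, "dy": 0, "dz": 0, "wx": 0, "wy": 0, "wz": 0, "hand": 70}, {"dx": -1.4, "dy": 0.1, "dz": 0, "wx": 0, "wy": 0, "wz": 0, "hand": 70}, {"dx": -2.3, "dy": 0.2, "dz": 0, "wx": 0, "wy": 0, "wz": 0, "hand": 70}, {"dx": -3.2, "dy": 0.26, "dz": 0, "wx": 0, "wy": 0, "wz": 0, "hand": 70}, {"dx": -4, "dy": 0.26, "dz": 0, "wx": 0, "wy": 0, "wz": 0, "hand": 70}, {"dx": -4.7, "dy": 0.26, "dz": 0, "wx": 0, "wy": 0, "wz": 0, "hand": 70}, {"dx": -5.08, "dy": 0.26, "dz": 0, "wx": 0, "wy": 0, "wz": 0, "hand": 70}, {"dx": -5.08, "dy": 0.26, "dz": 0, "wx": 0, "wy": 0, "wz": 0, "hand": 70}, {"dx": -5.08, "dy": 0.26, "dz": 0.4, "wx": 0, "wy": 0, "wz": 0, "hand": 70}, {"dx": -5.08, "dy": 0.26, "dz": 0.7, "wx": 0, "wy": 0, "wz": 0, "hand": 70}, {"dx": -5.08, "dy": 0.26, "dz": 0.7, "wx": 0, "wy": 0, "wz": 0, "hand": 70}, {"dx": -5.08, "dy": 0.26, "dz": 0.7, "wx": 0, "wy": 0, "wz": 0, "hand": 70}, {"dx": -5.08, "dy": 0.26, "dz": 0.7, "wx": 0, "wy": 0, "wz": 0, "hand": 70}]}}

```text
clock: 38.1
eef_pos: [0.606, -0.2242, 0.1311]
tool_rot: [0.707, 0.707, 0.0, 0.0]
ft_force: [0.6, 0.5, 0.2]
grip_width: 0.07
grasp_force: 0.0
```

```bash
python3 - <<'E'
from h import *
goto(.6055,-.225,.0380,0)
E
```

```text
at 38.1 [ 0.606  -0.2242  0.1311] go [-0.015 -0.012  1.863] w [0.01 0.   0.01]
```

Call:
{"name": "drive_tool", "arguments": {"rows": [{"dx": -0.01, "dy": -0.01, "dz": 0.5, "wx": 0, "wy": 0, "wz": 0, "hand": 70}, {"dx": -0.01, "dy": -0.01, "dz": 1, "wx": 0, "wy": 0, "wz": 0, "hand": 70}, {"dx": -0.01, "dy": -0.01, "dz": 1.5, "wx": 0, "wy": 0, "wz": 0, "hand": 70}, {"dx": -0.01, "dy": -0.01, "dz": 1.75, "wx": 0, "wy": 0, "wz": 0, "hand": 70}, {"dx": -0.01, "dy": -0.01, "dz": 1.85, "wx": 0, "wy": 0, "wz": 0, "hand": 70}, {"dx": -0.01, "dy": -0.01, "dz": 1.85, "wx": 0, "wy": 0, "wz": 0, "hand": 62}, {"dx": -0.01, "dy": -0.01, "dz": 1.85, "wx": 0, "wy": 0, "wz": 0, "hand": 55}, {"dx": -0.01, "dy": -0.01, "dz": 1.85, "wx": 0, "wy": 0, "wz": 0, "hand": 50}, {"dx": -0.01, "dy": -0.01, "dz": 1.85, "wx": 0, "wy": 0, "wz": 0, "hand": 46}, {"dx": -0.01, "dy": -0.01, "dz": 1.85, "wx": 0, "wy": 0, "wz": 0, "hand": 40}, {"dx": -0.01, "dy": -0.01, "dz": 1.85, "wx": 0, "wy": 0, "wz": 0, "hand": 40}, {"dx": -0.01, "dy": -0.01, "dz": 1.85, "wx": 0, "wy": 0, "wz": 0, "hand": 40}]}}

```text
clock: 39.3
eef_pos: [0.6059, -0.2259, 0.0396]
tool_rot: [0.707, 0.707, 0.001, 0.001]
ft_force: [-0.1, 0.4, 6.3]
grip_width: 0.0451
grasp_force: 61.5
```

```bash
python3 - <<'E'
from h import *
goto(.604,.144,.12,0)
E
```

```text
at 39.3 [ 0.6059 -0.2259  0.0396] go [ 7.396 -0.035 -1.617] w [ 0.03  0.01 -0.  ]
```

Call:
{"name": "drive_tool", "arguments": {"rows": [{"dx": 0, "dy": 0, "dz": -0.15, "wx": 0, "wy": 0, "wz": 0, "hand": 40}, {"dx": 0, "dy": 0, "dz": -0.5, "wx": 0, "wy": 0, "wz": 0, "hand": 40}, {"dx": 0, "dy": 0, "dz": -1.1, "wx": 0, "wy": 0, "wz": 0, "hand": 40}, {"dx": 0, "dy": 0, "dz": -1.8, "wx": 0, "wy": 0, "wz": 0, "hand": 40}, {"dx": 0, "dy": 0, "dz": -2.4, "wx": 0, "wy": 0, "wz": 0, "hand": 40}, {"dx": 0.2, "dy": 0, "dz": -2.7, "wx": 0, "wy": 0, "wz": 0, "hand": 40}, {"dx": 0.7, "dy": 0, "dz": -2.8, "wx": 0, "wy": 0, "wz": 0, "hand": 40}, {"dx": 1.4, "dy": 0, "dz": -2.8, "wx": 0, "wy": 0, "wz": 0, "hand": 40}, {"dx": 2.2, "dy": 0, "dz": -2.8, "wx": 0, "wy": 0, "wz": 0, "hand": 40}, {"dx": 3, "dy": 0, "dz": -2.8, "wx": 0, "wy": 0, "wz": 0, "hand": 40}, {"dx": 3.8, "dy": 0, "dz": -2.8, "wx": 0, "wy": 0, "wz": 0, "hand": 40}, {"dx": 4.6, "dy": 0, "dz": -2.8, "wx": 0, "wy": 0, "wz": 0, "hand": 40}, {"dx": 5.4, "dy": 0, "dz": -2.8, "wx": 0, "wy": 0, "wz": 0, "hand": 40}, {"dx": 6.2, "dy": 0, "dz": -2.8, "wx": 0, "wy": 0, "wz": 0, "hand": 40}, {"dx": 6.9, "dy": 0, "dz": -2.8, "wx": 0, "wy": 0, "wz": 0, "hand": 40}, {"dx": 7.3, "dy": 0, "dz": -2.8, "wx": 0, "wy": 0, "wz": 0, "hand": 40}, {"dx": 7.4, "dy": -0.02, "dz": -2.5, "wx": 0, "wy": 0, "wz": 0, "hand": 40}, {"dx": 7.4, "dy": -0.02, "dz": -2, "wx": 0, "wy": 0, "wz": 0, "hand": 40}, {"dx": 7.4, "dy": -0.02, "dz": -1.6, "wx": 0, "wy": 0, "wz": 0, "hand": 40}, {"dx": 7.4, "dy": -0.02, "dz": -1.6, "wx": 0, "wy": 0, "wz": 0, "hand": 40}]}}

```text
clock: 41.3
eef_pos: [0.6001, 0.1445, 0.1133]
tool_rot: [0.707, 0.707, -0.004, -0.003]
ft_force: [-1.4, -0.8, -2.1]
grip_width: 0.0452
grasp_force: 61.5
```

Call:
{"name": "drive_tool", "arguments": {"rows": [{"dx": 0, "dy": 0, "dz": 0.4, "wx": 0, "wy": 0, "wz": 0, "hand": 40}, {"dx": 0, "dy": 0, "dz": 0.8, "wx": 0, "wy": 0, "wz": 0, "hand": 40}, {"dx": 0, "dy": 0, "dz": 1.15, "wx": 0, "wy": 0, "wz": 0, "hand": 40}, {"dx": 0, "dy": 0, "dz": 1.35, "wx": 0, "wy": 0, "wz": 0, "hand": 40}, {"dx": 0, "dy": 0, "dz": 1.44, "wx": 0, "wy": 0, "wz": 0, "hand": 40}, {"dx": 0, "dy": 0, "dz": 1.44, "wx": 0, "wy": 0, "wz": 0, "hand": 40}, {"dx": 0, "dy": 0, "dz": 1.44, "wx": 0, "wy": 0, "wz": 0, "hand": 40}, {"dx": 0, "dy": 0, "dz": 1.44, "wx": 0, "wy": 0, "wz": 0, "hand": 40}]}}

```text
clock: 42.1
eef_pos: [0.6047, 0.1447, 0.047]
tool_rot: [0.707, 0.707, 0.001, 0.001]
ft_force: [0.2, -0.0, -1.2]
grip_width: 0.0449
grasp_force: 61.5
```

Call:
{"name": "drive_tool", "arguments": {"rows": [{"dx": 0, "dy": 0, "dz": 0.04, "wx": 0, "wy": 0, "wz": 0, "hand": 40}, {"dx": 0, "dy": 0, "dz": 0.08, "wx": 0, "wy": 0, "wz": 0, "hand": 40}, {"dx": 0, "dy": 0, "dz": 0.11, "wx": 0, "wy": 0, "wz": 0, "hand": 40}, {"dx": 0, "dy": 0, "dz": 0.13, "wx": 0, "wy": 0, "wz": 0, "hand": 40}, {"dx": 0, "dy": 0, "dz": 0.13, "wx": 0, "wy": 0, "wz": 0, "hand": 40}, {"dx": 0, "dy": 0, "dz": 0.13, "wx": 0, "wy": 0, "wz": 0, "hand": 40}]}}

```text
clock: 42.7
eef_pos: [0.6039, 0.1445, 0.0405]
tool_rot: [0.707, 0.707, 0.0, 0.0]
ft_force: [-2.7, -1.4, 5.9]
grip_width: 0.0453
grasp_force: 62.3
```

Call:
{"name": "drive_tool", "arguments": {"rows": [{"dx": 0, "dy": 0, "dz": 0, "wx": 0, "wy": 0, "wz": 0, "hand": 48}, {"dx": 0, "dy": 0, "dz": 0, "wx": 0, "wy": 0, "wz": 0, "hand": 53}, {"dx": 0, "dy": 0, "dz": 0, "wx": 0, "wy": 0, "wz": 0, "hand": 62}, {"dx": 0, "dy": 0, "dz": 0, "wx": 0, "wy": 0, "wz": 0, "hand": 72}, {"dx": 0, "dy": 0, "dz": 0, "wx": 0, "wy": 0, "wz": 0, "hand": 75}, {"dx": 0, "dy": 0, "dz": -0.4, "wx": 0, "wy": 0, "wz": 0, "hand": 75}, {"dx": 0, "dy": 0, "dz": -1.1, "wx": 0, "wy": 0, "wz": 0, "hand": 75}, {"dx": 0, "dy": 0, "dz": -2, "wx": 0, "wy": 0, "wz": 0, "hand": 75}, {"dx": 0, "dy": 0, "dz": -2.6, "wx": 0, "wy": 0, "wz": 0, "hand": 75}, {"dx": 0, "dy": 0, "dz": -2.7, "wx": 0, "wy": 0, "wz": 0, "hand": 75}, {"dx": 0, "dy": 0, "dz": -2.7, "wx": 0, "wy": 0, "wz": 0, "hand": 75}, {"dx": 0, "dy": 0, "dz": -2.7, "wx": 0, "wy": 0, "wz": 0, "hand": 75}]}}

```text
clock: 43.9
eef_pos: [0.603, 0.1443, 0.1727]
tool_rot: [0.707, 0.707, -0.001, -0.001]
ft_force: [-0.5, -0.9, -0.8]
grip_width: 0.0748
grasp_force: 0.0
```

```bash
python3 - <<'E'
from h import *
goto(.6765,-.178,.12,25)
E
```

```text
at 43.9 [0.603  0.1443 0.1727] go [-6.444  1.474  1.054] w [-0.03  0.   -5.  ]
```

Call:
{"name": "drive_tool", "arguments": {"rows": [{"dx": -0.7, "dy": 0.15, "dz": 0, "wx": 0, "wy": 0, "wz": -0.5, "hand": 75}, {"dx": -1.5, "dy": 0.3, "dz": 0, "wx": 0, "wy": 0, "wz": -1.5, "hand": 75}, {"dx": -2.3, "dy": 0.5, "dz": 0, "wx": 0, "wy": 0, "wz": -2.5, "hand": 75}, {"dx": -3.2, "dy": 0.7, "dz": 0, "wx": 0, "wy": 0, "wz": -3.5, "hand": 75}, {"dx": -4.1, "dy": 0.9, "dz": 0, "wx": 0, "wy": 0, "wz": -4.5, "hand": 75}, {"dx": -5, "dy": 1.1, "dz": 0, "wx": 0, "wy": 0, "wz": -5, "hand": 75}, {"dx": -5.8, "dy": 1.3, "dz": 0, "wx": 0, "wy": 0, "wz": -5, "hand": 75}, {"dx": -6.3, "dy": 1.45, "dz": 0, "wx": 0, "wy": 0, "wz": -5, "hand": 75}, {"dx": -6.44, "dy": 1.46, "dz": 0.3, "wx": 0, "wy": 0, "wz": -5, "hand": 75}, {"dx": -6.44, "dy": 1.46, "dz": 0.7, "wx": 0, "wy": 0, "wz": -5, "hand": 75}, {"dx": -6.44, "dy": 1.46, "dz": 0.9, "wx": 0, "wy": 0, "wz": -5, "hand": 75}, {"dx": -6.44, "dy": 1.46, "dz": 0.9, "wx": 0, "wy": 0, "wz": -5, "hand": 75}, {"dx": -6.44, "dy": 1.46, "dz": 0.9, "wx": 0, "wy": 0, "wz": -5, "hand": 75}, {"dx": -6.44, "dy": 1.46, "dz": 0.9, "wx": 0, "wy": 0, "wz": -5, "hand": 75}]}}

```text
clock: 45.3
eef_pos: [0.6774, -0.1772, 0.1303]
tool_rot: [0.537, 0.844, 0.0, 0.001]
ft_force: [0.5, -0.2, -0.5]
grip_width: 0.075
grasp_force: 0.0
```

```bash
python3 - <<'E'
from h import *
goto(.677,-.178,.030,25)
bot.camera('top');bot.camera('side')
locate('flask_center',.006);locate('jar_center',.006)
E
```

```text
at 45.3 [ 0.6774 -0.1772  0.1303] go [-0.009 -0.017  2.005] w [0.01 0.01 0.01]
flask_center top [0.593  0.0308] 0.098 {'top': 0.59, 'side': 0.97}
flask_center side [0.5927 0.0281] 0.128 {'top': 0.59, 'side': 0.97}
flask_center both [0.5916 0.0302] 0.259 {'top': 0.59, 'side': 0.97}
jar_center top [0.6044 0.1451] 0.14 {'top': 0.71, 'side': 0.63}
jar_center side [0.6028 0.1426] 0.081 {'top': 0.71, 'side': 0.63}
jar_center both [0.6024 0.1448] 0.257 {'top': 0.71, 'side': 0.63}
```

Bottle and jar are centred on their rings. Next I'll grasp the beaker.

Call:
{"name": "drive_tool", "arguments": {"rows": [{"dx": -0.01, "dy": -0.01, "dz": 0.5, "wx": 0, "wy": 0, "wz": 0, "hand": 75}, {"dx": -0.01, "dy": -0.01, "dz": 1, "wx": 0, "wy": 0, "wz": 0, "hand": 75}, {"dx": -0.01, "dy": -0.01, "dz": 1.5, "wx": 0, "wy": 0, "wz": 0, "hand": 75}, {"dx": -0.01, "dy": -0.01, "dz": 1.85, "wx": 0, "wy": 0, "wz": 0, "hand": 75}, {"dx": -0.01, "dy": -0.01, "dz": 1.99, "wx": 0, "wy": 0, "wz": 0, "hand": 75}, {"dx": -0.01, "dy": -0.01, "dz": 1.99, "wx": 0, "wy": 0, "wz": 0, "hand": 66}, {"dx": -0.01, "dy": -0.01, "dz": 1.99, "wx": 0, "wy": 0, "wz": 0, "hand": 60}, {"dx": -0.01, "dy": -0.01, "dz": 1.99, "wx": 0, "wy": 0, "wz": 0, "hand": 56}, {"dx": -0.01, "dy": -0.01, "dz": 1.99, "wx": 0, "wy": 0, "wz": 0, "hand": 52}, {"dx": -0.01, "dy": -0.01, "dz": 1.99, "wx": 0, "wy": 0, "wz": 0, "hand": 46}, {"dx": -0.01, "dy": -0.01, "dz": 1.99, "wx": 0, "wy": 0, "wz": 0, "hand": 46}, {"dx": -0.01, "dy": -0.01, "dz": 1.99, "wx": 0, "wy": 0, "wz": 0, "hand": 46}]}}

```text
clock: 46.8
eef_pos: [0.6777, -0.1785, 0.0316]
tool_rot: [0.537, 0.843, 0.0, 0.001]
ft_force: [-0.1, 0.2, 5.6]
grip_width: 0.0499
grasp_force: 62.3
```

```bash
python3 - <<'E'
from h import *
goto(.534,.092,.12,25)
E
```

```text
at 46.8 [ 0.6777 -0.1785  0.0316] go [ 6.114 -0.315 -1.781] w [ 0.03  0.02 -0.  ]
```

Call:
{"name": "drive_tool", "arguments": {"rows": [{"dx": 0, "dy": 0, "dz": -0.15, "wx": 0, "wy": 0, "wz": 0, "hand": 46}, {"dx": 0, "dy": 0, "dz": -0.5, "wx": 0, "wy": 0, "wz": 0, "hand": 46}, {"dx": 0, "dy": 0, "dz": -1.1, "wx": 0, "wy": 0, "wz": 0, "hand": 46}, {"dx": 0, "dy": 0, "dz": -1.8, "wx": 0, "wy": 0, "wz": 0, "hand": 46}, {"dx": 0, "dy": 0, "dz": -2.4, "wx": 0, "wy": 0, "wz": 0, "hand": 46}, {"dx": 0.1, "dy": 0, "dz": -2.8, "wx": 0, "wy": 0, "wz": 0, "hand": 46}, {"dx": 0.4, "dy": 0, "dz": -2.9, "wx": 0, "wy": 0, "wz": 0, "hand": 46}, {"dx": 1, "dy": -0.05, "dz": -2.9, "wx": 0, "wy": 0, "wz": 0, "hand": 46}, {"dx": 1.7, "dy": -0.1, "dz": -2.9, "wx": 0, "wy": 0, "wz": 0, "hand": 46}, {"dx": 2.5, "dy": -0.15, "dz": -2.9, "wx": 0, "wy": 0, "wz": 0, "hand": 46}, {"dx": 3.3, "dy": -0.2, "dz": -2.9, "wx": 0, "wy": 0, "wz": 0, "hand": 46}, {"dx": 4.1, "dy": -0.25, "dz": -2.9, "wx": 0, "wy": 0, "wz": 0, "hand": 46}, {"dx": 4.9, "dy": -0.3, "dz": -2.9, "wx": 0, "wy": 0, "wz": 0, "hand": 46}, {"dx": 5.6, "dy": -0.3, "dz": -2.9, "wx": 0, "wy": 0, "wz": 0, "hand": 46}, {"dx": 6, "dy": -0.31, "dz": -2.9, "wx": 0, "wy": 0, "wz": 0, "hand": 46}, {"dx": 6.12, "dy": -0.31, "dz": -2.7, "wx": 0, "wy": 0, "wz": 0, "hand": 46}, {"dx": 6.12, "dy": -0.31, "dz": -2.4, "wx": 0, "wy": 0, "wz": 0, "hand": 46}, {"dx": 6.12, "dy": -0.31, "dz": -2, "wx": 0, "wy": 0, "wz": 0, "hand": 46}, {"dx": 6.12, "dy": -0.31, "dz": -2, "wx": 0, "wy": 0, "wz": 0, "hand": 46}, {"dx": 6.12, "dy": -0.31, "dz": -2, "wx": 0, "wy": 0, "wz": 0, "hand": 46}]}}

```text
clock: 48.8
eef_pos: [0.5324, 0.092, 0.1286]
tool_rot: [0.538, 0.843, -0.001, -0.001]
ft_force: [0.5, -0.9, -0.6]
grip_width: 0.0502
grasp_force: 62.0
```

Call:
{"name": "drive_tool", "arguments": {"rows": [{"dx": 0, "dy": 0, "dz": 0.4, "wx": 0, "wy": 0, "wz": 0, "hand": 46}, {"dx": 0, "dy": 0, "dz": 0.9, "wx": 0, "wy": 0, "wz": 0, "hand": 46}, {"dx": 0, "dy": 0, "dz": 1.3, "wx": 0, "wy": 0, "wz": 0, "hand": 46}, {"dx": 0, "dy": 0, "dz": 1.6, "wx": 0, "wy": 0, "wz": 0, "hand": 46}, {"dx": 0, "dy": 0, "dz": 1.78, "wx": 0, "wy": 0, "wz": 0, "hand": 46}, {"dx": 0, "dy": 0, "dz": 1.84, "wx": 0, "wy": 0, "wz": 0, "hand": 46}, {"dx": 0, "dy": 0, "dz": 1.84, "wx": 0, "wy": 0, "wz": 0, "hand": 46}, {"dx": 0, "dy": 0, "dz": 1.84, "wx": 0, "wy": 0, "wz": 0, "hand": 46}]}}

```text
clock: 49.6
eef_pos: [0.5341, 0.0927, 0.0388]
tool_rot: [0.537, 0.843, 0.001, 0.001]
ft_force: [-0.8, 0.6, 0.8]
grip_width: 0.0497
grasp_force: 62.0
```

Call:
{"name": "drive_tool", "arguments": {"rows": [{"dx": 0, "dy": 0, "dz": 0.04, "wx": 0, "wy": 0, "wz": 0, "hand": 46}, {"dx": 0, "dy": 0, "dz": 0.08, "wx": 0, "wy": 0, "wz": 0, "hand": 46}, {"dx": 0, "dy": 0, "dz": 0.11, "wx": 0, "wy": 0, "wz": 0, "hand": 46}, {"dx": 0, "dy": 0, "dz": 0.13, "wx": 0, "wy": 0, "wz": 0, "hand": 46}, {"dx": 0, "dy": 0, "dz": 0.13, "wx": 0, "wy": 0, "wz": 0, "hand": 46}, {"dx": 0, "dy": 0, "dz": 0.13, "wx": 0, "wy": 0, "wz": 0, "hand": 46}]}}

```text
clock: 50.2
eef_pos: [0.5334, 0.0927, 0.0325]
tool_rot: [0.537, 0.843, 0.0, 0.0]
ft_force: [-1.7, -0.4, 8.3]
grip_width: 0.0498
grasp_force: 62.7
```

Call:
{"name": "drive_tool", "arguments": {"rows": [{"dx": 0, "dy": 0, "dz": 0, "wx": 0, "wy": 0, "wz": 0, "hand": 52}, {"dx": 0, "dy": 0, "dz": 0, "wx": 0, "wy": 0, "wz": 0, "hand": 57}, {"dx": 0, "dy": 0, "dz": 0, "wx": 0, "wy": 0, "wz": 0, "hand": 65}, {"dx": 0, "dy": 0, "dz": 0, "wx": 0, "wy": 0, "wz": 0, "hand": 73}, {"dx": 0, "dy": 0, "dz": 0, "wx": 0, "wy": 0, "wz": 0, "hand": 73}, {"dx": 0, "dy": 0, "dz": -0.4, "wx": 0, "wy": 0, "wz": 0, "hand": 73}, {"dx": 0, "dy": 0, "dz": -1.1, "wx": 0, "wy": 0, "wz": 0, "hand": 73}, {"dx": 0, "dy": 0, "dz": -2, "wx": 0, "wy": 0, "wz": 0, "hand": 73}, {"dx": 0, "dy": 0, "dz": -2.9, "wx": 0, "wy": 0, "wz": 0, "hand": 73}, {"dx": 0, "dy": 0, "dz": -3.5, "wx": 0, "wy": 0, "wz": 0, "hand": 73}, {"dx": -1, "dy": -1.5, "dz": -3.8, "wx": 0, "wy": 0, "wz": 0, "hand": 73}, {"dx": -2, "dy": -3, "dz": -3.8, "wx": 0, "wy": 0, "wz": 0, "hand": 73}, {"dx": -2, "dy": -3.5, "dz": -3.8, "wx": 0, "wy": 0, "wz": 0, "hand": 73}, {"dx": -2, "dy": -3.5, "dz": -3.8, "wx": 0, "wy": 0, "wz": 0, "hand": 73}, {"dx": -2, "dy": -3.5, "dz": -3.8, "wx": 0, "wy": 0, "wz": 0, "hand": 73}]}}

```text
clock: 51.7
eef_pos: [0.4133, -0.0751, 0.2216]
tool_rot: [0.54, 0.842, -0.001, -0.0]
ft_force: [1.2, 0.3, 0.1]
grip_width: 0.073
grasp_force: 0.0
```

```bash
python3 - <<'E'
from h import *
im=bot.camera('top');cv2.imwrite('pics/t9.png',cv2.resize(im[150:280,170:490],None,fx=2.5,fy=2.5)[:,:,::-1])
im=bot.camera('side');cv2.imwrite('pics/s9.png',cv2.resize(im[130:360,170:430],None,fx=2.5,fy=2.5)[:,:,::-1])
locate('weight_center',.036)
for t in('flask','jar','beaker'):locate(t+'_center',.006)
E
```

```text
weight_center side [0.5337 0.3343] 0.106 {'side': 0.91}
flask_center top [0.5912 0.0305] 0.287 {'top': 0.7, 'side': 0.74}
flask_center side [0.5953 0.0225] 0.323 {'top': 0.7, 'side': 0.74}
flask_center both [0.5914 0.0276] 0.626 {'top': 0.7, 'side': 0.74}
jar_center top [0.6016 0.144 ] 0.12 {'top': 0.87, 'side': 0.76}
jar_center side [0.604  0.1419] 0.118 {'top': 0.87, 'side': 0.76}
jar_center both [0.6024 0.1442] 0.242 {'top': 0.87, 'side': 0.76}
beaker_center top [0.5318 0.0943] 0.121 {'top': 0.83, 'side': 0.66}
beaker_center side [0.5329 0.0926] 0.188 {'top': 0.83, 'side': 0.66}
beaker_center both [0.5321 0.0943] 0.313 {'top': 0.83, 'side': 0.66}
```

View pics/t9.png

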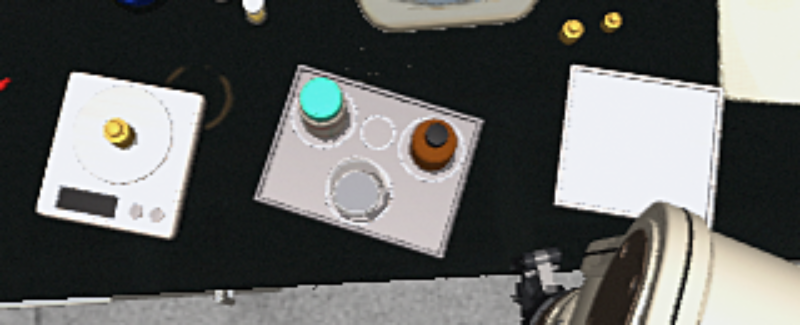

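View pics/s9.png

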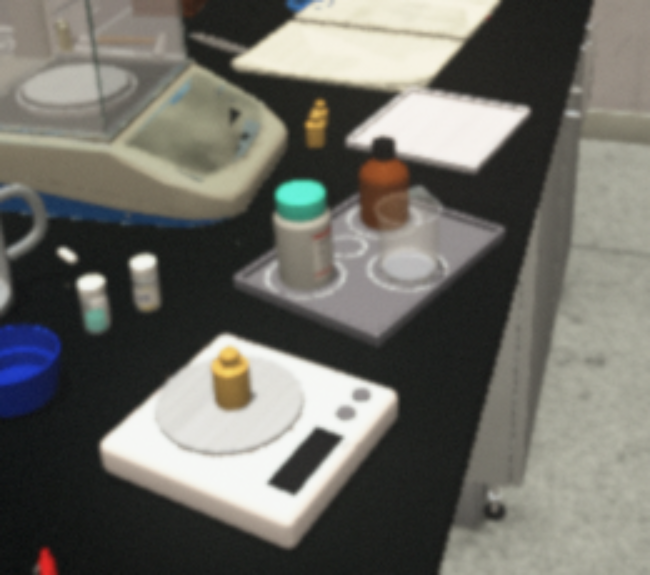

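The final pictures show the weight upright in the middle of the pan (top ≈ (118,131), side ≈ (231,400)). The jar, bottle and beaker are upright on their rings, the side tray is empty and the arm is clear. Handing in.

```bash
python3 -c "
from workcell import bot
print(bot.job_done())"
```

```text
the job is handed in; nothing more can be done
None
```

The brass weight stands in the middle of the scale's pan, the jar, beaker and bottle are back on their starting rings, and I handed the job in at about 52 s of the 144 s allowed; the hand-in returned no verdict.

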